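# Break down the stepped waveguide transformer

### The arm

A 6-joint arm with a two-finger parallel gripper is mounted at the origin on a cart in front of the work surface, level with it; the furniture and walls round the work are solid. World frame = base frame: x ahead of the robot, y to its left, z up, the work surface at z = 0. Lengths are in mm, angles in rad, forces in N, time in s.
With the tool pointing down it reaches from about 325 to 900 mm from the base axis. Payload 3.5 kg.
Tool frame: the origin (TCP) lies at the very end of the fingers, on their centre line; the grasp point (between the pads) lies 19 mm behind it (grasp_offset is the distance from the TCP to the grasp point, in mm); x points along the fingers, y is the direction in which the jaws open and shut, and the axes are right-handed (so a half turn about x gives the same grasp; the last joint's range is limited). The gripper opens to 85 mm and grips with 20 to 120 N. Pads are 22 mm wide; open, the fingers measure 114 mm over their backs; the gripper's body (76 mm by 85 mm) begins 54 mm behind the grasp point. The pads swing forward as they close: fully open they stand 13 mm farther back than shut.
Start: joints at [1.23, 0.276, -0.026, 1.268, 0, 1.467], TCP at [147.235, 607.407, 231.313] pointing down, gripper open.
Joint ranges: [-3.12, 3.12], [-0.85, 1.88], [-1.08, 1.24], [-1.95, 2.15], [-1.57, 1.53], [-3.14, 3.14]. Speed limits (rad/s): [2.57, 2.57, 3.14, 3.14, 3.14, 3.14].

### API

Orientations are given as [roll, pitch, yaw] about the fixed x, y, z axes, in that order (R = Rz(yaw) Ry(pitch) Rx(roll)).
In Python, from workcell import read_state, snapshot, camera_model, hand_in, grasp_offset gives the robot as it stands.
- The arm moves only by the tool step_arm, never from a script. Its argument "series" is one flat list of numbers, 6 for each row, row after row: the shift along the tool's x, y, z normalised to -1 to 1, where 1 is 25 mm, then the turn, a rotation vector about the tool's x, y, z normalised to -1 to 1, where 1 is 0.12 rad. In form: [x, y, z, ax, ay, az, x, y, z, ax, ay, az, ...]. A call has exactly 10 rows; each row shifts and turns the pose as measured when the row begins, along the tool's axes as they then stand; what a row does not reach is not made up. A row lasts 1/12 s, in which the tool goes at most 41.7 mm and 7.16 degrees, less where a joint would pass 70% of its speed; a pose out of reach is approached as far as the arm can. A call with a number of a shift or a turn outside -1 to 1 is refused whole. A call with a gripper value outside its range is refused whole. "hand" is the gripper's target within -1 to 1 (fully open at 1, half-way at 0, shut at -1), set as the call begins (left out, the last holds). The fingers move at their own pace and stop on an object; "squeeze" is the grip in N (left out, the last holds). Time passes only in rows, so rows that do not move let the fingers close, or fill a call up. It gives the time, the measured TCP pose, the force and the opening at its end, in the units of the state.
- read_state(): the state, without advancing time (a new reading comes with each control period).
- snapshot(name): name is "scene" or "top" or "wrist"; returns (picture, depth): 384x512x3 uint8, blue, green, red; 384x512 float32, mm along the optical axis (not along the pixel's ray), 0 where there is no reading.
- camera_model(name): a dict with "camera_matrix" (3x3 intrinsics, pixels), "pose" (4x4, takes a point from camera to world coordinates); the wrist camera has in their place "mount" (4x4, takes a point from camera to tool coordinates, whose origin is the TCP and whose axes are the tool frame's). Camera axes: x right, y up, looking along -z (the intrinsics and any distortion apply to the point x, -y, -z); pixel columns grow to the right and rows downward; lengths in mm; the calibration is good to about 2 mm. A picture is of the moment at which its call begins: read the wrist's pose just before it. camera_model takes no time and is no camera call.
- hand_in(): hands the job in, once; it reports no verdict.
The state is a dict: "clock": time; "q": joint angles; "joint_vel": joint speeds; "joint_torque": joint torques, N m; "tcp_pos": TCP position; "orientation": TCP orientation; "force": force on the tool from outside, world axes, zero at the start; "wrist_torque": the same for the moment, N m; "gripper_width": opening from 0.0 (shut) to 1.0 (fully open).
Only numpy, scipy, OpenCV 4.12 (cv2) and the standard library are available. Lean on these libraries where they do the work, as an engineer would, in place of code of your own. Each camera call takes 0.05 s, during which the arm holds its last target.

### The job

The stepped waveguide transformer has been measured; take its stack apart one piece at a time from the top down. Stand the white adapter upright in the middle of the bare flange on top of the waveguide test port, lay the brass plate flat on the sloping inspection stand with its lower edge square against the ledge, then seat the copper plate flat in the foam nest with the yellow floor and the aluminium plate flat in the foam nest with the blue floor. Their faces are lapped, so never put a piece down on the bare bench or let one fall over, and leave the small splitter block where it lies.

Things in the scene. Friction and masses are not known exactly. Their poses are not given: they have to be found in the camera images.
- adapter: White waveguide adapter, top of the stack, upright: square flange 34 x 34 x 6 mm at the bottom, slim 10 x 18 mm tube, equal flange from 46 to 52 mm height with bolt heads up to 54 mm. Origin: centre of the underside; z up, x and y square to the sides. About 90 g. Its top flange can be gripped from above on two sides.
- brass_plate: Yellow brass square plate 46 x 46 x 18 mm with a rectangular window 23 x 11 mm, directly under the adapter. Origin: centre of the underside, z up, x and y along its sides. About 290 g. Two loose-fitting holes sit over two 5 mm high dowel pins of the copper plate: lift it straight up.
- copper_plate: Red copper plate 70 mm (its x) x 54 mm (its y) x 20 mm, under the brass plate. Origin: centre of the underside, z up. Two dowel pins rise 5 mm above its top. About 550 g. It sits loosely over two 5 mm high dowel pins of the aluminium plate: lift it straight up.
- alu_plate: Bright aluminium plate 94 mm (x) by 64 mm (y), 20 mm thick, lowest of the stack. Origin: centre of the underside; z up. Two dowel pins rise 5 mm above its top. About 280 g. It lies on a fixed dark steel post (60 x 44 mm, 24 mm high, on a foot 84 x 60 mm, 6 mm high), so its edges overhang with free room below for fingers.
- port_top (a point): Waveguide test port: a fixed aluminium waveguide standing upright on a 92 x 92 mm foot. This point is the centre of the top face of its 42 x 42 mm upper flange (with a black window), 115 mm above the bench; z up. The adapter is to stand on it.
- stand_ledge (a point): Fixed grey inspection stand; its table slopes at 25 deg, low side to the robot at yaw 0, with an aluminium ledge 9 mm high along the low edge. Point: on the table at the foot of the ledge's inner face, mid-width, 30 mm above the bench. Axes tilt with the table: x up the slope, y along the ledge, z out of it. Table 78 mm (x) by 88 mm (y). Friction can stop the plate short of the ledge.
- copper_nest: Fixed dark foam block for the copper plate, 106 mm (x) by 92 mm (y), 23 mm high; pocket with YELLOW floor 80 x 64 mm (x, y). Origin: centre of the underside on the bench; z up. Pocket floor at z = 12 mm, rim at 23 mm. In the middle of both long sides (+y and -y) the rim is cut away over 40 mm, down to the floor, for fingers.
- alu_nest: Fixed dark foam block for the aluminium plate, 130 mm (x) by 102 mm (y), 23 mm high; pocket with BLUE floor 104 x 74 mm (x, y). Origin: centre of the underside on the bench; z up. Pocket floor at z = 12 mm, rim at 23 mm. In the middle of both long sides (+y and -y) the rim is cut away over 40 mm, down to the floor, for fingers.
- splitter: Small grey splitter block with two brass connectors, 60 x 52 x 19 mm, a loose bystander lying on the bench. Origin: centre of the underside. (Around: low bench clutter; an open case and antennas at the back beyond x = 0.75; instruments about 0.3 m high stand on the right beyond y = -0.45, a tall frame on the left beyond y = 0.45: swing the arm in clear of them.)

How it is judged:
By the outcome, as a careful person would: the job done as asked, in the order asked, and still so for the second after the job is handed in, with the robot touching nothing.
It also fails if it takes over 128 s, if anything falls off the work surface, if the arm or the gripper's body presses on something with over 40 N, if the wrist force passes 120 N, or if a joint passes its speed limit or range.

## Working session

There is one attempt and no reset: what is moved stays moved. The work goes in short steps, Python scripts to look and compute and a tool call to move; the robot and the scene stay as the last step left them, time stands still between calls to the robot, and variables do not carry over. Pictures are saved under pics/ and viewed, and the job is handed in when it is done.

Besides the shell and the picture viewer there is one more tool, called after "Request:" by a JSON object that holds its "op" and its "data". step_arm: Moves the arm, as the interface text tells. Scaled input: -1 to 1 covers 25 mm each way for a shift and 0.12 rad each way for a turn. Its arguments: {"type":"object","properties":{"series":{"type":"array","items":{"type":"number"}},"hand":{"type":"number"},"squeeze":{"type":"number"}},"required":["series"]}

```bash
ls; mkdir -p pics; python3 - <<'E'
from workcell import *
import cv2,numpy as np
print(read_state()); print(grasp_offset() if callable(grasp_offset) else grasp_offset)
for n in ["scene","top","wrist"]:
    m=camera_model(n); print(n,m)
for n in ["scene","top"]:
    p,d=snapshot(n); cv2.imwrite(f"pics/{n}0.png",p); np.save(f"pics/{n}0.npy",d)
E
```

```text
pics
{'clock': 0.0, 'q': array([ 1.22961171e+00,  2.77128053e-01, -2.78891904e-02,  1.26797273e+00,
       -6.59279026e-06,  1.46739585e+00]), 'joint_vel': array([-1.41626946e-03,  3.66231006e-04, -7.15072593e-04, -2.40195069e-05,
        1.50678781e-03,  1.61647456e-04]), 'joint_torque': array([-5.92091747e-04, -4.45509124e+01,  2.95202029e+01,  1.63248408e-02,
       -1.20416476e-04,  8.29241998e-06]), 'tcp_pos': array([146.97121028, 606.68109755, 230.15883411]), 'orientation': array([-1.67119142,  1.56860267, -1.90897555]), 'force': array([-0.1585411 , -0.48452105, -0.00356183]), 'wrist_torque': array([ 0.01817011,  0.00780985, -0.01884954]), 'gripper_width': 0.9992906925211504}
18.700000000000003
scene {'camera_matrix': array([[382.65766447,   0.        , 248.49862774],
       [  0.        , 382.65766447, 195.37421674],
       [  0.        ,   0.        ,   1.        ]]), 'pose': array([[ 8.60882111e-01,  2.89691251e-01, -4.18283361e-01,
         1.52488681e+02],
       [-5.08755054e-01,  4.78643899e-01, -7.15589486e-01,
        -6.58939058e+02],
       [-7.09123426e-03,  8.28841
[... 495 characters left out ...]
      [-2.60455892e-03,  1.22845926e-01,  9.92422337e-01,
         9.82430502e+02],
       [ 0.00000000e+00,  0.00000000e+00,  0.00000000e+00,
         1.00000000e+00]])}
wrist {'camera_matrix': array([[272.05862256,   0.        , 253.30023797],
       [  0.        , 272.05862256, 190.24361332],
       [  0.        ,   0.        ,   1.        ]]), 'mount': array([[-1.44148760e-04,  2.77901443e-01, -9.60609581e-01,
        -1.44063153e+02],
       [ 9.99999925e-01,  3.84992861e-04, -3.86823932e-05,
         1.30360664e+00],
       [ 3.59077939e-04, -9.60609515e-01, -2.77901477e-01,
        -7.00773730e+01],
       [ 0.00000000e+00,  0.00000000e+00,  0.00000000e+00,
         1.00000000e+00]])}
```

View pics/scene0.png

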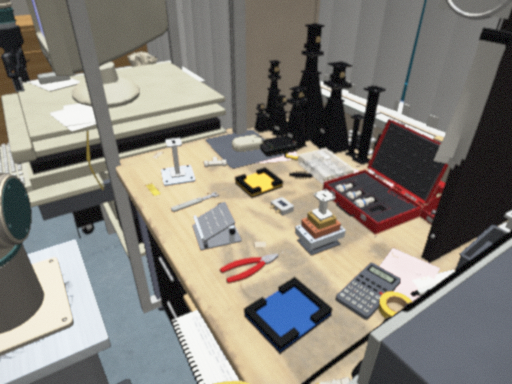

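View pics/top0.png

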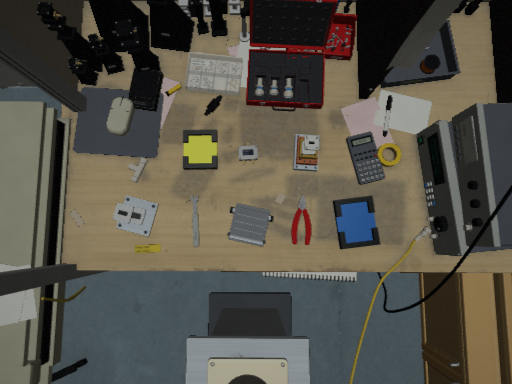

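```bash
cat > h.py <<'E'
from workcell import *
import numpy as np, cv2
from scipy.spatial.transform import Rotation as Rn
def Rrpy(o): return Rn.from_euler('xyz',o).as_matrix()
def pose(st=None):
    st=st or read_state(); T=np.eye(4); T[:3,:3]=Rrpy(st['orientation']); T[:3,3]=st['tcp_pos']; return T
def cloud(d,K,P):
    v,u=np.mgrid[:d.shape[0],:d.shape[1]]
    x=(u-K[0,2])/K[0,0]*d; y=(v-K[1,2])/K[1,1]*d
    p=np.stack([x,-y,-d,np.ones_like(d)],-1)@P.T
    p=p[...,:3]; p[d<=0]=np.nan; return p
def shot(n):
    m=camera_model(n); T=pose() if n=='wrist' else None
    p,d=snapshot(n); P=T@m['mount'] if n=='wrist' else m['pose']
    return p,d,m['camera_matrix'],P
def proj(X,K,P):
    X=np.atleast_2d(X); c=(X-P[:3,3])@P[:3,:3]; 
    return np.stack([K[0,2]+K[0,0]*c[:,0]/-c[:,2],K[1,2]-K[1,1]*c[:,1]/-c[:,2]],-1)
E
python3 - <<'E'
from h import *
for n in ["top","scene"]:
    m=camera_model(n); d=np.load(f"pics/{n}0.npy"); p=cv2.imread(f"pics/{n}0.png")
    c=cloud(d,m['camera_matrix'],m['pose'])
    np.save(f"pics/{n}c.npy",c)
c=np.load("pics/topc.npy")
for name,(u,v) in dict(bench=(230,180),bench2=(330,190),adapter=(312,140),yellow=(200,149),blue=(356,222),stand=(250,220),port=(123,213),split=(248,152)).items():
    print(name,np.round(c[v,u],1))
p=cv2.imread("pics/top0.png")
a=p[120:255,100:400]; a=cv2.resize(a[:, :150],None,fx=5,fy=4.4*1.136,interpolation=cv2.INTER_CUBIC)[:600]
cv2.imwrite("pics/zl.png",cv2.resize(p[125:250,100:260],None,fx=4.8,fy=4.8,interpolation=cv2.INTER_CUBIC))
cv2.imwrite("pics/zr.png",cv2.resize(p[125:250,225:385],None,fx=4.8,fy=4.8,interpolation=cv2.INTER_CUBIC))
E
```

```text
bench [5.672e+02 5.100e+01 2.000e-01]
bench2 [ 540.2 -221.9    3.3]
adapter [ 643.5 -153.   135.2]
yellow [650.4 133.2  14.2]
blue [ 453.1 -287.1   13.4]
stand [455.5  -4.7  49.9]
port [467.9 299.5 114.9]
split [641.5   1.8  18.3]
```

View pics/zl.png

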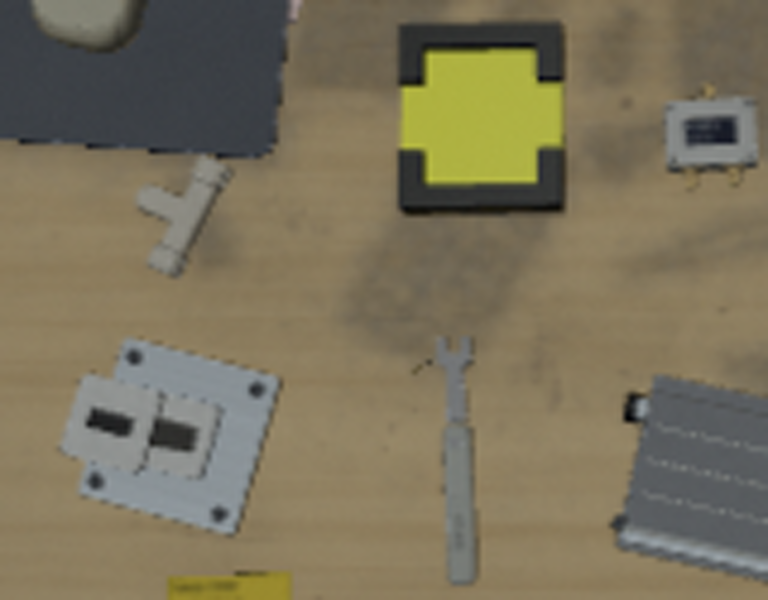

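View pics/zr.png

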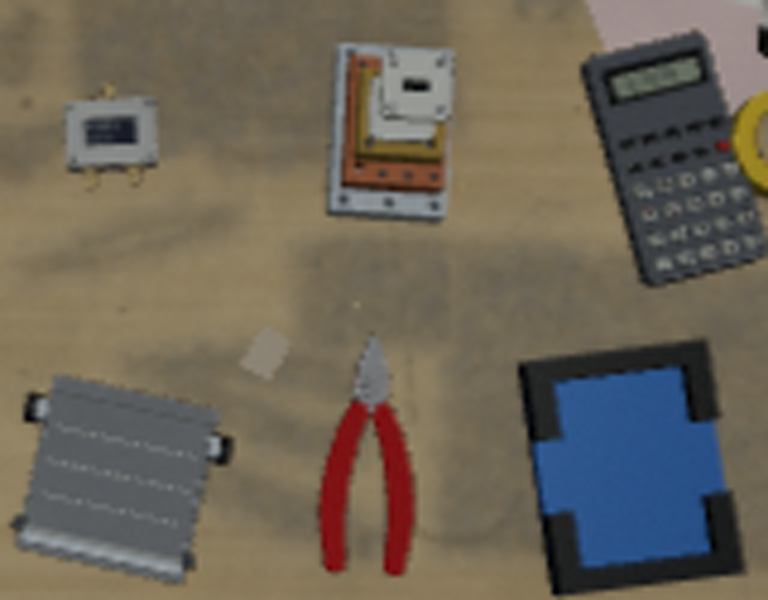

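```bash
python3 - <<'E'
from h import *
c=np.load("pics/scenec.npy"); t=np.load("pics/topc.npy")
for (u,v) in [(95,100),(110,150),(130,230),(150,290),(75,40),(12,40),(10,220)]: print(u,v,np.round(c[v,u]))
for (u,v) in [(30,275),(60,270),(95,268),(30,30),(440,140),(385,60)]: print('t',u,v,np.round(t[v,u]))
print(Rrpy(read_state()['orientation']).round(3))
def fit(name,P,zlo,zhi,x0,y0,r,n=''):
    p=P[(np.abs(P[...,0]-x0)<r)&(np.abs(P[...,1]-y0)<r)&(P[...,2]>zlo)&(P[...,2]<zhi)]
    if len(p)<8: print(name,len(p)); return
    (cx,cy),(w,h),a=cv2.minAreaRect(p[:,:2].astype(np.float32))
    print(name,n,len(p),'c',round(cx,1),round(cy,1),'wh',round(w,1),round(h,1),'ang',round(a,1),'zmed',np.median(p[:,2]).round(1))
for n,P in (('top',t),('scene',c)):
    fit('adapter top',P,125,142,643,-153,60,n)
    fit('brass',P,75,88,640,-150,60,n); fit('copper',P,57,69,640,-150,60,n); fit('alu',P,42,52,640,-150,70,n)
    fit('port top',P,105,125,468,300,60,n); fit('port foot',P,5,20,460,270,90,n)
    fit('cnest',P,18,28,650,133,75,n); fit('anest',P,18,28,453,-287,90,n)
    fit('cfl',P,9,16,650,133,60,n); fit('afl',P,9,16,453,-287,70,n)
    fit('stand',P,20,90,455,-5,80,n); fit('split',P,10,25,641,2,50,n)
E
```

```text
95 100 [309. 458. 218.]
110 150 [317. 459.  58.]
130 230 [ 321.  456. -256.]
150 290 [ 370.  605. -730.]
75 40 [307. 550. 361.]
12 40 [156. 566. 375.]
10 220 [ 71. -63. 232.]
t 30 275 [330. 458. 203.]
t 60 270 [330. 458.  83.]
t 95 268 [328. 408.  -0.]
t 30 30 [868. 487. 226.]
t 440 140 [ 647. -464.  126.]
t 385 60 [ 809. -308.  208.]
[[-0.001  0.236  0.972]
 [-0.002  0.972 -0.236]
 [-1.    -0.002 -0.   ]]
adapter top top 194 c 638.0 -151.0 wh 33.5 33.5 ang 89.8 zmed 134.4
brass top 157 c 637.3 -152.4 wh 45.4 46.4 ang 86.9 zmed 82.5
copper top 176 c 637.5 -153.2 wh 54.4 70.9 ang 86.8 zmed 63.9
alu top 230 c 637.5 -153.1 wh 64.1 94.0 ang 86.2 zmed 44.6
port top top 311 c 469.0 299.8 wh 42.3 41.9 ang 74.9 zmed 114.4
port foot top 907 c 461.4 270.9 wh 129.0 167.9 ang 1.8 zmed 9.9
cnest top 498 c 650.4 133.1 wh 107.8 90.6 ang 1.6 zmed 22.9
anest top 672 c 453.6 -286.7 wh 130.1 103.0 ang 7.3 zmed 23.2
cfl top 783 c 647.8 132.8 wh 100.8 92.2 ang 1.1 zmed 12.0
afl top 1206 c 451.7 -287.0 wh 122.8 102.7 ang 7.3 zmed 12.3
stand top 1159 c 442.3 -1.8 wh 113.1 81.1 ang 77.8 zmed 45.5
split top 292 c 641.3 2.3 wh 59.8 51.3 ang 5.8 zmed 17.8
adapter top scene 183 c 635.9 -152.4 wh 36.8 35.0 ang 87.8 zmed 132.9
brass scene 268 c 634.9 -153.6 wh 48.5 48.6 ang 86.2 zmed 81.6
copper scene 266 c 635.0 -154.0 wh 57.4 72.1 ang 87.0 zmed 62.9
alu scene 294 c 634.8 -154.0 wh 65.7 94.8 ang 86.1 zmed 43.7
port top scene 124 c 466.1 297.7 wh 44.4 41.2 ang 74.0 zmed 114.1
port foot scene 478 c 465.8 297.6 wh 96.4 90.7 ang 75.6 zmed 9.6
cnest scene 301 c 648.1 131.2 wh 108.0 95.3 ang 0.5 zmed 21.8
anest scene 1266 c 451.9 -287.5 wh 131.7 104.2 ang 7.3 zmed 22.2
cfl scene 429 c 646.5 131.2 wh 105.2 95.4 ang 2.3 zmed 11.4
afl scene 2059 c 451.4 -287.9 wh 130.2 103.4 ang 7.1 zmed 11.4
stand scene 1020 c 439.6 -4.2 wh 113.9 80.8 ang 77.7 zmed 43.9
split scene 225 c 639.3 1.7 wh 60.2 53.9 ang 4.9 zmed 16.6
```

Request:
{"op": "step_arm", "data": {"series": [0,-0.85,0,0,0,0,0,-0.85,0,0,0,0,0,-0.85,0,0,0,0,0,-0.85,0,0,0,0,0,-0.85,0,0,0,0,0,-0.85,0,0,0,0,0,-0.85,0,0,0,0,0,-0.85,0,0,0,0,0,-0.85,0,0,0,0,0,-0.85,0,0,0,0], "hand": 1, "squeeze": 50}}

```text
clock: 0.93
tcp_pos: [94.4, 391.2, 223.9]
orientation: [-1.703, 1.56, -1.94]
force: [0.0, -0.5, 1.0]
gripper_width: 1.002
```

```bash
cat >> h.py <<'E'
def Rdown(yaw,tilt=0):
    # yaw of the object's x axis; tool z = object x, tool y = object y, tool x = down; tilt rad about y (upslope table)
    Rz=Rn.from_euler('z',yaw).as_matrix()
    B=np.array([[0,0,1],[0,1,0],[-1,0,0]],float)
    Ry=Rn.from_euler('y',-tilt).as_matrix()
    return Rz@Ry@B
def plan(pos,R,n=10,st=None,gain=1.0):
    T=pose(st); dp=np.array(pos)-T[:3,3]; w=Rn.from_matrix(T[:3,:3].T@R).as_rotvec()
    print('dist',np.linalg.norm(dp).round(1),'dp_world',dp.round(1),'dtool',(T[:3,:3].T@dp).round(1),'rot',w.round(4))
    if n<0: return
    prev=T.copy(); out=[]
    for i in range(1,n+1):
        N=np.eye(4); N[:3,:3]=T[:3,:3]@Rn.from_rotvec(w*i/n).as_matrix(); N[:3,3]=T[:3,3]+dp*i/n
        D=np.linalg.inv(prev)@N; r=np.r_[D[:3,3]/25,Rn.from_matrix(D[:3,:3]).as_rotvec()/.12]*gain
        out.append(r); prev=N
    print(n,'rows, max',np.abs(out).max().round(2)); print(' '.join(','.join(f'{v:g}' for v in r.round(2)+0)+',' for r in out))
E
python3 - <<'E'
from h import *
s=read_state(); print(s['clock'],s['tcp_pos'],s['q'],s['force'])
plan([380,60,260],Rdown(-.05),18)
E
```

```text
0.9333 [ 94.40243789 391.21226554 223.90674708] [ 1.17328124e+00 -1.14780646e-01 -4.70170939e-01  1.22664694e+00
 -3.16326648e-04  1.41061954e+00] [ 0.03366252 -0.52940624  1.03197526]
dist 438.8 dp_world [ 285.6 -331.2   36.1] dtool [ -33.8 -255.2  355.4] rot [-0.1873 -0.0025  0.011 ]
18 rows, max 0.79
-0.08,-0.57,0.79,-0.09,0,0.01, -0.08,-0.58,0.78,-0.09,0,0.01, -0.08,-0.58,0.78,-0.09,0,0.01, -0.08,-0.59,0.77,-0.09,0,0.01, -0.08,-0.6,0.77,-0.09,0,0.01, -0.08,-0.61,0.76,-0.09,0,0.01, -0.08,-0.61,0.75,-0.09,0,0.01, -0.08,-0.62,0.75,-0.09,0,0.01, -0.08,-0.63,0.74,-0.09,0,0.01, -0.08,-0.64,0.73,-0.09,0,0.01, -0.08,-0.65,0.73,-0.09,0,0.01, -0.08,-0.65,0.72,-0.09,0,0.01, -0.08,-0.66,0.71,-0.09,0,0.01, -0.08,-0.67,0.71,-0.09,0,0.01, -0.08,-0.68,0.7,-0.09,0,0.01, -0.08,-0.68,0.69,-0.09,0,0.01, -0.08,-0.69,0.69,-0.09,0,0.01, -0.08,-0.7,0.68,-0.09,0,0.01,
```

Request:
{"op": "step_arm", "data": {"series": [-0.1,-0.6,0.95,-0.1,0,0,-0.1,-0.6,0.95,-0.1,0,0,-0.1,-0.6,0.95,-0.1,0,0,-0.1,-0.6,0.95,-0.1,0,0,-0.1,-0.6,0.95,-0.1,0,0,-0.1,-0.6,0.95,-0.1,0,0,-0.1,-0.6,0.95,-0.1,0,0,-0.1,-0.6,0.95,-0.1,0,0,-0.1,-0.6,0.95,-0.1,0,0,-0.1,-0.6,0.95,-0.1,0,0]}}

```text
clock: 1.77
tcp_pos: [300.4, 188.1, 246.6]
orientation: [-2.015, 1.552, -2.113]
force: [0.5, 0.4, 0.1]
gripper_width: 0.998
```

```bash
python3 - <<'E'
from h import *
s=read_state(); print(s['clock'],s['tcp_pos'],s['q'],s['force'])
plan([595,-153,290],Rdown(-.05),17)
E
```

```text
1.7667 [300.3646444  188.11281589 246.55171915] [ 0.38579979 -0.21913079 -0.50612246  1.2986742  -0.01113069  0.48425624] [0.54639323 0.44286279 0.14960092]
dist 452.8 dp_world [ 294.6 -341.1   43.4] dtool [ -40.8 -311.2  326.4] rot [-0.0484 -0.0084  0.0166]
17 rows, max 0.77
-0.1,-0.73,0.77,-0.02,0,0.01, -0.1,-0.73,0.77,-0.02,0,0.01, -0.1,-0.74,0.76,-0.02,0,0.01, -0.1,-0.74,0.76,-0.02,0,0.01, -0.1,-0.74,0.76,-0.02,0,0.01, -0.1,-0.74,0.76,-0.02,0,0.01, -0.1,-0.74,0.76,-0.02,0,0.01, -0.1,-0.75,0.75,-0.02,0,0.01, -0.1,-0.75,0.75,-0.02,0,0.01, -0.1,-0.75,0.75,-0.02,0,0.01, -0.1,-0.75,0.75,-0.02,0,0.01, -0.1,-0.75,0.75,-0.02,0,0.01, -0.1,-0.76,0.74,-0.02,0,0.01, -0.1,-0.76,0.74,-0.02,0,0.01, -0.1,-0.76,0.74,-0.02,0,0.01, -0.1,-0.76,0.74,-0.02,0,0.01, -0.1,-0.76,0.73,-0.02,0,0.01,
```

Request:
{"op": "step_arm", "data": {"series": [-0.1,-0.9,0.95,0,0,0.02,-0.1,-0.9,0.95,0,0,0.02,-0.1,-0.9,0.95,0,0,0.02,-0.1,-0.9,0.95,0,0,0.02,-0.1,-0.9,0.95,0,0,0,-0.1,-0.9,0.95,0,0,0,-0.1,-0.9,0.95,-0.1,0,0,-0.1,-0.9,0.95,-0.1,0,0,-0.1,-0.9,0.95,-0.1,0,0,-0.1,-0.9,0.95,-0.1,0,0]}}

```text
clock: 2.6
tcp_pos: [521.5, -72.0, 268.7]
orientation: [-2.86, 1.557, -2.911]
force: [0.2, 0.2, 0.2]
gripper_width: 1.003
```

```bash
python3 - <<'E'
from h import *
s=read_state(); print(s['clock'],s['tcp_pos'],s['q'],s['force'])
plan([590,-153,290],Rdown(-.05),6)
E
```

```text
2.6 [521.47146649 -71.95410961 268.663301  ] [-0.25636097  0.09230741 -0.17079023  1.31988173 -0.00644636 -0.20545276] [0.21525297 0.21208317 0.24201834]
dist 108.3 dp_world [ 68.5 -81.   21.3] dtool [-22.  -77.5  72.3] rot [-0.0009 -0.0132  0.0038]
6 rows, max 0.52
-0.15,-0.52,0.48,0,-0.02,0.01, -0.15,-0.52,0.48,0,-0.02,0.01, -0.15,-0.52,0.48,0,-0.02,0.01, -0.14,-0.52,0.48,0,-0.02,0.01, -0.14,-0.52,0.48,0,-0.02,0.01, -0.14,-0.52,0.48,0,-0.02,0.01,
```

Request:
{"op": "step_arm", "data": {"series": [-0.1,-0.5,0.5,0,-0.02,0,-0.1,-0.5,0.5,0,-0.02,0,-0.1,-0.5,0.5,0,-0.02,0,-0.1,-0.5,0.5,0,-0.02,0,-0.1,-0.4,0.4,0,-0.02,0,-0.1,-0.4,0.3,0,0,0,-0.1,-0.3,0.2,0,0,0,0,0,0,0,0,0,0,0,0,0,0,0,0,0,0,0,0,0]}}

```text
clock: 3.43
tcp_pos: [594.3, -163.4, 279.4]
orientation: [-2.962, 1.561, -3.02]
force: [0.4, -0.3, 0.5]
gripper_width: 1.001
```

```bash
python3 - <<'E'
from h import *
s=read_state(); print(s['clock'],s['tcp_pos'],s['q'],s['joint_vel'].round(3))
p,d,K,P=shot('wrist'); cv2.imwrite('pics/w1.png',p); c=cloud(d,K,P); np.save('pics/w1.npy',c)
def fit(name,P,zlo,zhi,x0,y0,r,n=''):
    p=P[(np.abs(P[...,0]-x0)<r)&(np.abs(P[...,1]-y0)<r)&(P[...,2]>zlo)&(P[...,2]<zhi)]
    if len(p)<8: print(name,len(p)); return
    (cx,cy),(w,h),a=cv2.minAreaRect(p[:,:2].astype(np.float32))
    print(name,n,len(p),'c',round(cx,1),round(cy,1),'wh',round(w,1),round(h,1),'ang',round(a,1),'zmed',np.median(p[:,2]).round(1))
fit('ad',c,130,142,638,-153,60);fit('br',c,77,86,638,-153,60);fit('cu',c,59,67,638,-153,60);fit('al',c,40,48,638,-153,70)
E
```

```text
3.4333 [ 594.25863407 -163.41727158  279.43349343] [-0.37098728  0.247467    0.03680733  1.36884514 -0.00467032 -0.31258381] [ 0.003 -0.001 -0.014  0.008  0.004  0.002]
ad  851 c 638.3 -150.7 wh 33.9 33.4 ang 86.7 zmed 135.5
br  437 c 637.2 -151.8 wh 46.1 45.9 ang 86.7 zmed 83.5
cu  521 c 637.2 -151.4 wh 53.4 69.7 ang 86.3 zmed 65.5
al  698 c 637.8 -151.5 wh 63.7 94.5 ang 86.4 zmed 45.6
```

View pics/w1.png

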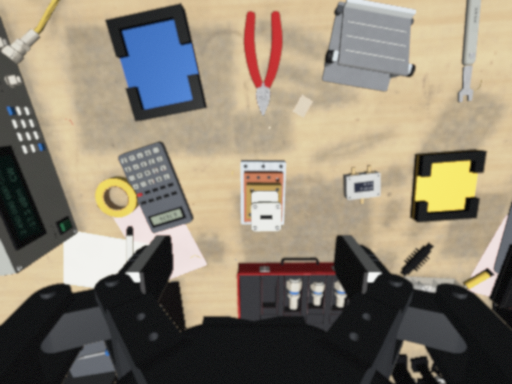

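```bash
python3 - <<'E'
from h import *
plan([638,-151,110],Rdown(-.06),10)
E
```

```text
dist 175.4 dp_world [  43.9   12.2 -169.4] dtool [168.9  15.   44.8] rot [ 0.0019 -0.01    0.0017]
10 rows, max 0.68
0.68,0.06,0.18,0,-0.01,0, 0.68,0.06,0.18,0,-0.01,0, 0.68,0.06,0.18,0,-0.01,0, 0.68,0.06,0.18,0,-0.01,0, 0.68,0.06,0.18,0,-0.01,0, 0.68,0.06,0.18,0,-0.01,0, 0.68,0.06,0.18,0,-0.01,0, 0.68,0.06,0.17,0,-0.01,0, 0.68,0.06,0.17,0,-0.01,0, 0.68,0.06,0.17,0,-0.01,0,
```

Request:
{"op": "step_arm", "data": {"series": [0.5,0.1,0.35,0,-0.02,0,0.8,0.1,0.35,0,-0.02,0,0.9,0.1,0.35,0,-0.02,0,0.9,0.1,0.35,0,-0.02,0,0.9,0.1,0.3,0,0,0,0.9,0.1,0.1,0,0,0,0.8,0,0,0,0,0,0.6,0,0,0,0,0,0.2,0,0,0,0,0,0,0,0,0,0,0]}}

```text
clock: 4.32
tcp_pos: [641.9, -141.6, 104.5]
orientation: [0.22, 1.568, 0.169]
force: [-0.3, 0.5, -0.3]
gripper_width: 1.003
```

```bash
python3 - <<'E'
from h import *
s=read_state(); print(s['q'].round(2))
plan([638,-151,110],Rdown(-.06),-1)
E
```

```text
[-0.32  0.42 -0.11  1.04  0.   -0.27]
dist 11.5 dp_world [-3.9 -9.4  5.5] dtool [-5.5 -9.5 -3.4] rot [ 0.0091  0.0023 -0.0005]
```

Request:
{"op": "step_arm", "data": {"series": [-0.2,-0.38,-0.14,0.07,0.02,0,0,0,0,0,0,0,0,0,0,0,0,0,0,0,0,0,0,0,0,0,0,0,0,0,0,0,0,0,0,0,0,0,0,0,0,0,0,0,0,0,0,0,0,0,0,0,0,0,0,0,0,0,0,0], "hand": -1, "squeeze": 45}}

```text
clock: 5.15
tcp_pos: [640.4, -152.6, 115.5]
orientation: [-0.198, 1.563, -0.258]
force: [0.8, 0.0, -1.5]
gripper_width: 0.383
```

```bash
python3 - <<'E'
from h import *
s=read_state(); print(s['q'].round(2),s['force'])
plan([638,-151,110],Rdown(-.06),-1)
p,d,K,P=shot('wrist'); cv2.imwrite('pics/w2.png',p); c=cloud(d,K,P); np.save('pics/w2.npy',c)
E
```

```text
[-0.33  0.41 -0.1   1.06  0.   -0.27] [ 0.83651972  0.02978914 -1.51841816]
dist 6.2 dp_world [-2.4  1.6 -5.5] dtool [ 5.5  1.4 -2.6] rot [-0.0001  0.0081  0.0016]
```

View pics/w2.png

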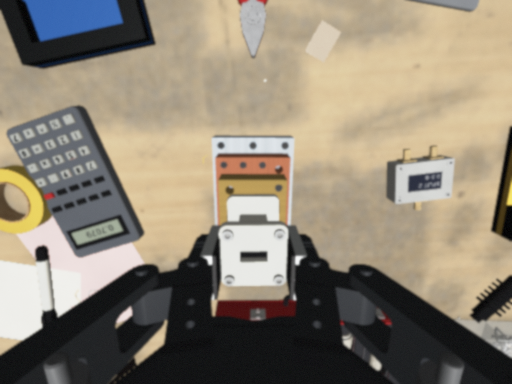

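Request:
{"op": "step_arm", "data": {"series": [-0.3,0,0,0,0,0,-0.6,0,0,0,0,0,-0.8,0,0,0,0,0,-0.9,0,0,0,0,0,-0.9,0.2,0,0,0,0,-0.8,0.5,-0.1,0,0,0,-0.6,0.8,-0.2,0,0,0,-0.3,0.9,-0.3,0,0,0,0,0.95,-0.3,0,0,0,0,0.95,-0.3,0,0,0]}}

```text
clock: 6.03
tcp_pos: [616.1, -43.9, 253.9]
orientation: [-0.216, 1.563, -0.284]
force: [-0.4, 0.6, -1.7]
gripper_width: 0.386
```

```bash
python3 - <<'E'
from h import *
s=read_state(); print(s['q'].round(2),s['force'],s['gripper_width'])
plan([455,297,235],Rdown(-.265),14)
E
```

```text
[-0.18  0.25 -0.02  1.3  -0.   -0.11] [-0.35473853  0.59903322 -1.69285412] 0.3860782797833896
dist 377.5 dp_world [-161.1  340.9  -18.9] dtool [  16.9  329.2 -184. ] rot [0.1969 0.008  0.0009]
14 rows, max 0.94
0.05,0.94,-0.53,0.12,0,0, 0.05,0.93,-0.54,0.12,0,0, 0.05,0.93,-0.55,0.12,0,0, 0.05,0.92,-0.56,0.12,0,0, 0.05,0.91,-0.58,0.12,0,0, 0.05,0.9,-0.59,0.12,0,0, 0.05,0.89,-0.6,0.12,0,0, 0.05,0.88,-0.62,0.12,0,0, 0.05,0.88,-0.63,0.12,0,0, 0.05,0.87,-0.64,0.12,0,0, 0.05,0.86,-0.65,0.12,0,0, 0.05,0.85,-0.66,0.12,0,0, 0.05,0.84,-0.68,0.12,0,0, 0.05,0.83,-0.69,0.12,0,0,
```

Request:
{"op": "step_arm", "data": {"series": [0,0.95,-0.5,0.12,0,0,0,0.95,-0.5,0.12,0,0,0,0.95,-0.5,0.12,0,0,0,0.95,-0.5,0.12,0,0,0,0.95,-0.6,0.12,0,0,0,0.95,-0.6,0.12,0,0,0,0.95,-0.6,0.12,0,0,0,0.9,-0.6,0.12,0,0,0,0.9,-0.6,0.12,0,0,0,0.9,-0.6,0.12,0,0]}}

```text
clock: 6.87
tcp_pos: [504.4, 218.2, 259.8]
orientation: [0.126, 1.553, -0.095]
force: [-0.2, -0.2, -0.5]
gripper_width: 0.389
```

```bash
python3 - <<'E'
from h import *
s=read_state(); print(s['q'].round(2),s['force'],s['gripper_width'])
plan([455,297,235],Rdown(-.265),6)
E
```

```text
[ 0.29  0.12 -0.16  1.28 -0.01  0.51] [-0.15304596 -0.22182098 -0.46887381] 0.3885575779198218
dist 96.3 dp_world [-49.4  78.8 -24.8] dtool [ 23.8  66.1 -65.9] rot [ 0.0442  0.0173 -0.0026]
6 rows, max 0.45
0.16,0.44,-0.44,0.06,0.02,0, 0.16,0.44,-0.44,0.06,0.02,0, 0.16,0.43,-0.44,0.06,0.02,0, 0.16,0.43,-0.45,0.06,0.02,0, 0.16,0.43,-0.45,0.06,0.02,0, 0.16,0.42,-0.45,0.06,0.02,0,
```

Request:
{"op": "step_arm", "data": {"series": [0.1,0.45,-0.45,0.06,0.02,0,0.1,0.45,-0.45,0.06,0.02,0,0.15,0.45,-0.45,0.06,0.02,0,0.15,0.4,-0.45,0.06,0.02,0,0.15,0.3,-0.35,0.06,0.02,0,0.1,0.2,-0.2,0.06,0,0,0,0,0,0,0,0,0,0,0,0,0,0,0,0,0,0,0,0,0,0,0,0,0,0]}}

```text
clock: 7.7
tcp_pos: [455.7, 294.8, 245.2]
orientation: [0.679, 1.56, 0.421]
force: [-0.0, -0.9, -1.6]
gripper_width: 0.386
```

```bash
cat >> h.py <<'E'
def fit(name,P,zlo,zhi,x0,y0,r,n=''):
    p=P[(np.abs(P[...,0]-x0)<r)&(np.abs(P[...,1]-y0)<r)&(P[...,2]>zlo)&(P[...,2]<zhi)]
    if len(p)<8: print(name,len(p)); return
    (cx,cy),(w,h),a=cv2.minAreaRect(p[:,:2].astype(np.float32))
    print(name,n,len(p),'c',round(cx,1),round(cy,1),'wh',round(w,1),round(h,1),'ang',round(a,1),'zmed',np.median(p[:,2]).round(1))
E
python3 - <<'E'
from h import *
s=read_state(); print(s['q'].round(2),s['tcp_pos'],s['joint_vel'].round(3))
p,d,K,P=shot('wrist'); cv2.imwrite('pics/w3.png',p); c=cloud(d,K,P); np.save('pics/w3.npy',c)
print(pose()[:3,:3].round(3))
fit('port',c,109,121,469,300,50);fit('foot',c,3,18,469,300,75)
fit('ad',c,190,280,455,297,50)
a=c[(c[...,2]>225)&(c[...,2]<280)&(abs(c[...,0]-455)<40)&(abs(c[...,1]-297)<40)]; print(a.mean(0) if len(a) else 0)
E
```

```text
[ 0.46  0.12 -0.19  1.25 -0.    0.71] [455.70020092 294.84622378 245.22051045] [-0.009 -0.002  0.004  0.002 -0.005 -0.004]
[[ 0.01   0.255  0.967]
 [ 0.005  0.967 -0.255]
 [-1.     0.007  0.009]]
port  955 c 468.2 302.0 wh 41.5 40.8 ang 74.6 zmed 116.5
foot  2813 c 469.3 300.1 wh 149.4 147.0 ang 89.6 zmed 11.5
ad  6985 c 455.2 296.2 wh 60.3 34.8 ang 74.9 zmed 267.8
[452.45056134 296.99186314 267.15252074]
```

View pics/w3.png

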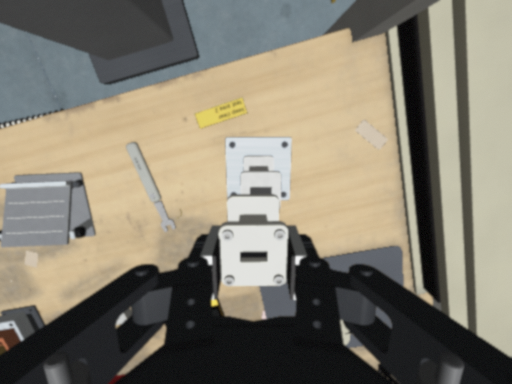

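```bash
python3 - <<'E'
from h import *
c=np.load('pics/w3.npy'); T=pose()
t=(c-T[:3,3])@T[:3,:3]   # tool coords
def ft(lo,hi,x0,r):
    m=(t[...,0]>lo)&(t[...,0]<hi)&(abs(t[...,1])<x0)&(abs(t[...,2])<r)
    p=t[m][:,1:]; v,u=np.where(m)
    (a,b),(w,h),an=cv2.minAreaRect(p.astype(np.float32)); print(lo,hi,len(p),'y,z',round(a,1),round(b,1),round(w,1),round(h,1),round(an,1),'pix',u.min(),u.max(),v.min(),v.max(), np.median(t[m][:,0]).round(1))
for lo,hi in ((-24,-19),(-26,-17),(-30,-10)): ft(lo,hi,17.5,25)
for lo in range(-30,40,4):
    m=(t[...,0]>lo)&(t[...,0]<lo+4)&(abs(t[...,1])<17)&(abs(t[...,2])<30); p=t[m]
    if len(p): print(lo,len(p),p[:,1].min().round(1),p[:,1].max().round(1),p[:,2].min().round(1),p[:,2].max().round(1))
E
```

```text
-24 -19 3578 y,z 0.0 -0.8 34.9 34.8 0.0 pix 215 286 222 285 -22.7
-26 -17 4220 y,z 0.0 -0.8 35.0 34.8 0.0 pix 214 286 221 286 -22.7
-30 -10 4331 y,z 0.0 -0.8 35.0 34.8 0.0 pix 213 286 221 286 -22.8
-30 80 -16.8 15.9 -16.3 12.8
-26 3395 -16.9 17.0 -18.2 16.2
-22 659 -16.9 17.0 -18.2 16.6
-18 120 -16.9 16.2 -17.8 3.0
-14 2 -16.9 -16.8 -10.8 -10.4
-10 1 -16.7 -16.7 -10.5 -10.5
10 30 -7.6 9.9 -6.0 -5.3
14 67 -7.7 10.1 -6.2 -4.6
18 101 -14.9 16.2 -17.8 -1.3
22 1075 -16.0 17.0 -18.2 -0.4
26 66 -14.7 16.9 -18.3 -16.4
```

```bash
python3 - <<'E'
from h import *
plan([469,301.2,172],Rdown(-.268),8)
c=np.load('pics/w2.npy'); a=c[(abs(c[...,0]-638)<12)&(abs(c[...,1]+151)<12)&(c[...,2]>100)]; print(np.median(a[:,2]))
E
```

```text
dist 74.8 dp_world [ 13.2   6.4 -73.3] dtool [73.5  9.1 10.5] rot [ 0.0098  0.0087 -0.007 ]
8 rows, max 0.37
0.37,0.05,0.05,0.01,0.01,-0.01, 0.37,0.05,0.05,0.01,0.01,-0.01, 0.37,0.05,0.05,0.01,0.01,-0.01, 0.37,0.05,0.05,0.01,0.01,-0.01, 0.37,0.05,0.05,0.01,0.01,-0.01, 0.37,0.05,0.05,0.01,0.01,-0.01, 0.37,0.05,0.05,0.01,0.01,-0.01, 0.37,0.05,0.05,0.01,0.01,-0.01,
198.35653453301032
```

Request:
{"op": "step_arm", "data": {"series": [0.35,0.05,0.05,0.02,0.02,-0.02,0.35,0.05,0.05,0.02,0.02,-0.02,0.35,0.05,0.05,0.02,0.01,-0.01,0.35,0.05,0.05,0.02,0.01,-0.01,0.35,0.05,0.05,0,0.01,0,0.35,0.05,0.05,0,0,0,0.35,0.05,0.05,0,0,0,0.2,0,0,0,0,0,0,0,0,0,0,0,0,0,0,0,0,0]}}

```text
clock: 8.58
tcp_pos: [468.3, 299.4, 169.4]
orientation: [-2.274, 1.566, -2.546]
force: [-0.3, 0.6, -1.1]
gripper_width: 0.382
```

```bash
python3 - <<'E'
from h import *
s=read_state(); print(s['tcp_pos'],s['force'])
p,d,K,P=shot('wrist'); cv2.imwrite('pics/w4.png',cv2.resize(p[100:300,150:360],None,fx=2.8,fy=2.8)); c=cloud(d,K,P); np.save('pics/w4.npy',c)
sp,sd,sK,sP=shot('scene'); cv2.imwrite('pics/s4.png',cv2.resize(sp[100:220,120:280],None,fx=4.8,fy=4.8,interpolation=cv2.INTER_CUBIC))
plan([469,301.2,172],Rdown(-.268),-1)
fit('port',c,112,120.5,469,300,40)
T=pose(); t=(c-T[:3,3])@T[:3,:3]
for lo in range(-30,74,4):
    m=(t[...,0]>lo)&(t[...,0]<lo+4)&(abs(t[...,1])<40)&(abs(t[...,2])<40); q=t[m]
    if len(q): print(lo,len(q),q[:,1].min().round(1),q[:,1].max().round(1),q[:,2].min().round(1),q[:,2].max().round(1))
E
```

```text
[468.25466802 299.36731987 169.42582526] [-0.28660638  0.55790632 -1.08693849]
dist 2.7 dp_world [0.6 1.7 2. ] dtool [-2.   1.8  0.1] rot [-0.004  -0.0029  0.0035]
port  923 c 464.0 302.7 wh 42.2 32.6 ang 75.1 zmed 116.5
-30 300 -28.8 31.3 -15.4 11.8
-26 2971 -28.6 31.1 -18.4 15.9
-22 1503 -28.7 31.4 -18.2 16.9
-18 342 -28.6 31.3 -18.0 2.9
-14 120 -28.3 30.4 -11.1 -6.0
-10 72 -26.6 30.6 -11.1 -5.9
-6 16 -21.6 24.1 -10.6 -10.0
10 25 -7.1 9.7 -6.2 -5.4
14 66 -7.9 9.9 -6.1 -4.4
18 68 -14.0 10.5 -18.1 -4.3
22 1123 -16.1 17.5 -18.1 -0.3
26 76 -15.5 16.7 -18.3 -15.6
30 1 5.6 5.6 -17.4 -17.4
50 675 -18.8 23.3 -21.4 10.8
54 248 -19.0 23.2 -21.5 11.1
58 14 -3.7 14.0 -20.8 -20.6
```

View pics/w4.png

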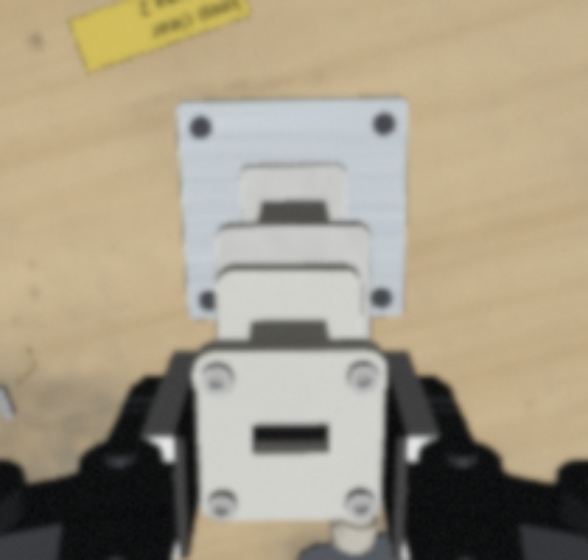

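View pics/s4.png

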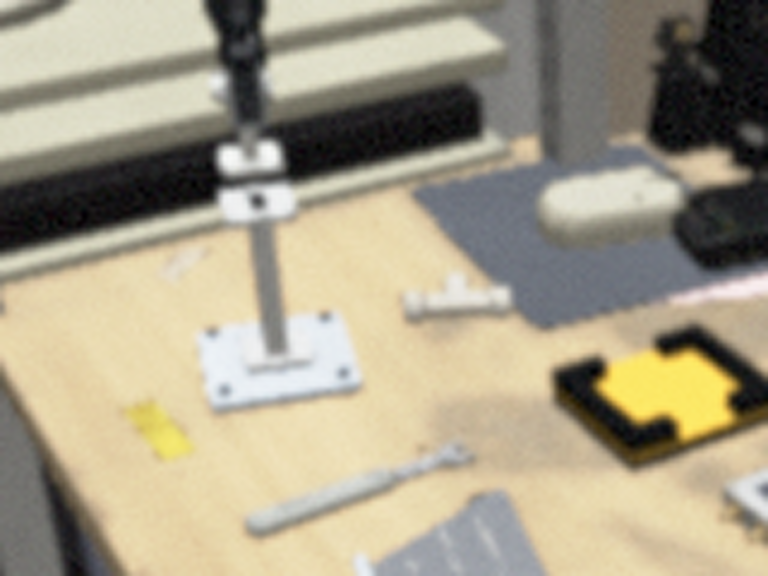

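Request:
{"op": "step_arm", "data": {"series": [0.2,0.07,0.03,-0.03,-0.02,0.03,0.2,0,0,0,0,0,0.2,0,0,0,0,0,0.1,0,0,0,0,0,0.04,0,0,0,0,0,0,0,0,0,0,0,0,0,0,0,0,0,0,0,0,0,0,0,0,0,0,0,0,0,0,0,0,0,0,0]}}

```text
clock: 9.52
tcp_pos: [471.2, 301.9, 152.1]
orientation: [0.811, 1.566, 0.543]
force: [-0.1, 0.2, -0.9]
gripper_width: 0.388
```

```bash
cat > m.py <<'E'
from h import *
s=read_state(); print(s['tcp_pos'],s['force'].round(1),pose()[:3,:3].round(3).tolist())
p,d,K,P=shot('wrist'); c=cloud(d,K,P)
T=pose(); t=(c-T[:3,3])@T[:3,:3]
for lo in range(18,60,2):
    m=(t[...,0]>lo)&(t[...,0]<lo+2)&(abs(t[...,1])<40)&(abs(t[...,2])<40); q=t[m]
    if len(q)>9: print(lo,len(q),q[:,1].min().round(1),q[:,1].max().round(1),q[:,2].min().round(1),q[:,2].max().round(1),q[:,0].mean().round(1))
E
python3 m.py
```

```text
[471.15715737 301.94744799 152.13398859] [-0.1  0.2 -0.9] [[0.004, 0.265, 0.964], [0.003, 0.964, -0.265], [-1.0, 0.004, 0.004]]
18 29 -7.2 9.4 -6.1 -5.1 19.0
20 63 -15.0 16.5 -17.8 -1.9 21.4
22 951 -16.0 17.6 -17.9 -0.4 23.1
24 154 -16.0 17.7 -18.1 -0.8 24.6
26 38 -14.7 15.6 -18.1 -16.7 26.8
28 25 -11.5 14.3 -17.8 -17.1 28.8
34 635 -22.3 19.5 -23.5 6.9 35.4
36 294 -22.6 19.5 -23.8 6.2 36.4
38 46 -21.9 17.8 -23.7 -20.9 39.1
```

Request:
{"op": "step_arm", "data": {"series": [0.08,-0.08,-0.05,0,0,0,0.06,0,0,0,0,0,0,0,0,0,0,0,0,0,0,0,0,0,0,0,0,0,0,0,0,0,0,0,0,0,0,0,0,0,0,0,0,0,0,0,0,0,0,0,0,0,0,0,0,0,0,0,0,0]}}

```text
clock: 10.4
tcp_pos: [469.5, 300.3, 148.6]
orientation: [0.799, 1.565, 0.532]
force: [-0.2, -0.3, -0.9]
gripper_width: 0.387
```

```bash
python3 m.py
```

```text
[469.54068703 300.26802945 148.64512542] [-0.2 -0.3 -0.9] [[0.005, 0.265, 0.964], [0.003, 0.964, -0.265], [-1.0, 0.004, 0.004]]
18 34 -7.8 9.4 -6.0 -4.6 18.9
20 72 -15.1 16.6 -17.6 -2.5 21.5
22 981 -16.0 17.7 -18.0 -0.2 23.1
24 113 -16.0 17.7 -18.1 -0.8 24.5
26 38 -13.9 16.9 -17.9 -16.1 26.7
28 27 -14.8 14.5 -20.6 -16.3 28.8
30 345 -20.1 21.5 -22.3 3.8 31.5
32 428 -20.2 21.7 -22.7 3.4 32.6
34 51 -19.3 20.3 -22.5 -20.1 35.0
36 22 -19.5 19.6 -22.3 -20.2 36.8
```

Request:
{"op": "step_arm", "data": {"series": [0.04,0,0,0,0,0,0.04,0,0,0,0,0,0.04,0,0,0,0,0,0,0,0,0,0,0,0,0,0,0,0,0,0,0,0,0,0,0,0,0,0,0,0,0,0,0,0,0,0,0,0,0,0,0,0,0,0,0,0,0,0,0]}}

```text
clock: 11.28
tcp_pos: [469.9, 300.5, 145.7]
orientation: [0.785, 1.564, 0.517]
force: [-0.1, 0.3, -0.6]
gripper_width: 0.38
```

```bash
python3 m.py
```

```text
[469.87802914 300.45052319 145.73707412] [-0.1  0.3 -0.6] [[0.006, 0.265, 0.964], [0.003, 0.964, -0.265], [-1.0, 0.005, 0.005]]
18 33 -7.8 9.5 -6.0 -4.6 19.0
20 65 -15.2 14.9 -17.8 -1.8 21.4
22 996 -15.9 17.7 -17.9 -0.3 23.0
24 98 -16.0 17.6 -17.9 -1.4 24.5
26 68 -19.9 21.0 -22.7 0.6 27.1
28 688 -20.5 21.6 -22.8 3.3 29.1
30 113 -20.2 21.6 -22.6 2.6 30.6
32 39 -19.8 20.8 -22.7 -20.2 33.2
34 11 -18.5 18.1 -22.2 -21.6 34.4
```

Request:
{"op": "step_arm", "data": {"series": [0.03,0,0,0,0.03,-0.03,0.02,0,0,0,0,0,0,0,0,0,0,0,0,0,0,0,0,0,0,0,0,0,0,0,0,0,0,0,0,0,0,0,0,0,0,0,0,0,0,0,0,0,0,0,0,0,0,0,0,0,0,0,0,0]}}

```text
clock: 12.17
tcp_pos: [470.3, 300.6, 145.8]
orientation: [0.721, 1.569, 0.453]
force: [-0.2, -1.0, 0.9]
gripper_width: 0.386
```

```bash
python3 m.py
```

```text
[470.25334341 300.60929409 145.76729968] [-0.2 -1.   0.9] [[0.002, 0.265, 0.964], [0.001, 0.964, -0.265], [-1.0, 0.001, 0.002]]
18 27 -7.9 8.8 -6.0 -4.3 19.1
20 67 -13.6 16.1 -17.8 -1.2 21.5
22 954 -16.0 17.6 -18.0 -0.5 23.1
24 142 -15.8 17.7 -17.9 -0.0 24.5
26 67 -20.1 20.0 -21.9 0.6 27.2
28 678 -20.7 21.2 -22.9 3.0 29.1
30 128 -20.6 21.0 -23.1 1.8 30.5
32 46 -20.4 20.7 -22.8 -20.1 33.0
34 11 -17.2 -3.0 -22.3 -22.0 34.5
```

Request:
{"op": "step_arm", "data": {"series": [0,0,0,0,0,0,0,0,0,0,0,0,0,0,0,0,0,0,0,0,0,0,0,0,0,0,0,0,0,0,0,0,0,0,0,0,-0.3,0,0,0,0,0,-0.6,0,0,0,0,0,-0.8,0,0,0,0,0,-0.8,0,0,0,0,0], "hand": 1}}

```text
clock: 13.05
tcp_pos: [466.4, 298.7, 205.3]
orientation: [-2.441, 1.561, -2.709]
force: [-0.7, 0.1, 0.2]
gripper_width: 1.0
```

```bash
python3 - <<'E'
from h import *
s=read_state(); print(s['q'].round(2),s['force'],s['gripper_width'])
sp,sd,sK,sP=shot('scene'); cv2.imwrite('pics/s5.png',cv2.resize(sp[100:220,120:280],None,fx=4.8,fy=4.8,interpolation=cv2.INTER_CUBIC))
plan([590,-152,250],Rdown(-.06),20)
E
```

```text
[ 0.45  0.17 -0.21  1.19  0.    0.72] [-0.71234169  0.07209479  0.16801938] 1.0004467322290376
dist 469.7 dp_world [ 121.  -452.1   39.9] dtool [ -39.8 -404.   236.3] rot [-0.2077 -0.0015  0.0008]
20 rows, max 0.88
-0.08,-0.81,0.47,-0.09,0,0, -0.08,-0.81,0.46,-0.09,0,0, -0.08,-0.82,0.46,-0.09,0,0, -0.08,-0.82,0.45,-0.09,0,0, -0.08,-0.83,0.44,-0.09,0,0, -0.08,-0.83,0.43,-0.09,0,0, -0.08,-0.84,0.42,-0.09,0,0, -0.08,-0.84,0.41,-0.09,0,0, -0.08,-0.84,0.4,-0.09,0,0, -0.08,-0.85,0.4,-0.09,0,0, -0.08,-0.85,0.39,-0.09,0,0, -0.08,-0.86,0.38,-0.09,0,0, -0.08,-0.86,0.37,-0.09,0,0, -0.08,-0.86,0.36,-0.09,0,0, -0.08,-0.87,0.35,-0.09,0,0, -0.08,-0.87,0.34,-0.09,0,0, -0.08,-0.87,0.33,-0.09,0,0, -0.08,-0.88,0.32,-0.09,0,0, -0.08,-0.88,0.31,-0.09,0,0, -0.08,-0.88,0.31,-0.09,0,0,
```

View pics/s5.png

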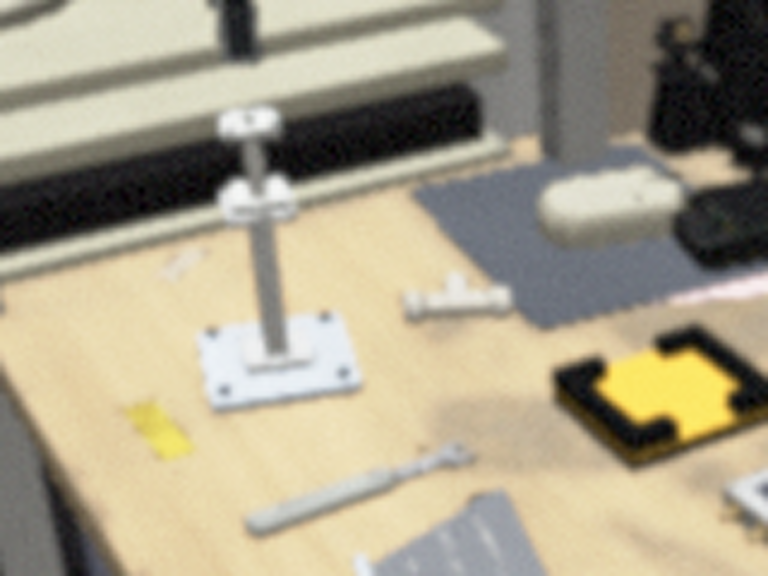

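Request:
{"op": "step_arm", "data": {"series": [-0.3,-0.5,0.4,0,0,0,-0.2,-0.9,0.5,-0.1,0,0,-0.1,-0.95,0.5,-0.1,0,0,-0.1,-0.95,0.5,-0.1,0,0,0,-0.95,0.5,-0.1,0,0,0,-0.95,0.5,-0.1,0,0,0,-0.95,0.5,-0.1,0,0,0,-0.95,0.5,-0.1,0,0,0,-0.95,0.5,-0.1,0,0,0,-0.95,0.5,-0.1,0,0]}}

```text
clock: 13.93
tcp_pos: [546.3, 50.1, 238.2]
orientation: [0.511, 1.554, 0.367]
force: [0.8, 1.1, -0.1]
gripper_width: 0.999
```

```bash
python3 - <<'E'
from h import *
s=read_state(); print(s['q'].round(2),s['tcp_pos'])
plan([605,-152,200],Rdown(-.06),10)
E
```

```text
[-0.03  0.13 -0.2   1.23  0.01  0.11] [546.27492568  50.14091993 238.16722154]
dist 213.9 dp_world [  58.7 -202.1  -38.2] dtool [  37.9 -192.    86.5] rot [-0.0834  0.0149 -0.0075]
10 rows, max 0.79
0.15,-0.77,0.35,-0.07,0.01,-0.01, 0.15,-0.77,0.34,-0.07,0.01,-0.01, 0.15,-0.77,0.33,-0.07,0.01,-0.01, 0.15,-0.78,0.33,-0.07,0.01,-0.01, 0.15,-0.78,0.32,-0.07,0.01,-0.01, 0.15,-0.78,0.31,-0.07,0.01,-0.01, 0.15,-0.78,0.31,-0.07,0.01,-0.01, 0.15,-0.79,0.3,-0.07,0.01,-0.01, 0.15,-0.79,0.3,-0.07,0.01,-0.01, 0.15,-0.79,0.29,-0.07,0.01,-0.01,
```

Request:
{"op": "step_arm", "data": {"series": [0.1,-0.95,0.35,-0.07,0.01,0,0.15,-0.95,0.35,-0.07,0.01,0,0.2,-0.95,0.35,-0.07,0.01,0,0.2,-0.95,0.35,-0.07,0.01,0,0.2,-0.95,0.35,-0.07,0.01,-0.02,0.2,-0.95,0.35,-0.07,0.01,-0.02,0.2,-0.7,0.35,-0.07,0.01,-0.02,0.1,-0.5,0.3,-0.07,0.01,0,0.1,-0.3,0.2,-0.07,0,0,0,0,0,0,0,0]}}

```text
clock: 14.77
tcp_pos: [605.3, -153.1, 205.8]
orientation: [-0.166, 1.554, -0.236]
force: [-0.1, 0.2, 1.0]
gripper_width: 1.001
```

```bash
python3 - <<'E'
from h import *
s=read_state(); print(s['q'].round(2),s['tcp_pos'],s['joint_vel'].round(3))
p,d,K,P=shot('wrist'); cv2.imwrite('pics/w5.png',p); c=cloud(d,K,P)
fit('br',c,79,87,638,-153,40);fit('cu',c,61,69,638,-153,60);fit('al',c,41,49,638,-153,70)
plan([637.5,-151.8,66],Rdown(-.06),10)
E
```

```text
[-0.35  0.28 -0.08  1.2   0.   -0.28] [ 605.30636473 -153.1131988   205.80877165] [-0.004 -0.006  0.001  0.021  0.013  0.009]
br  1632 c 637.4 -151.9 wh 45.9 46.4 ang 86.0 zmed 83.5
cu  966 c 637.9 -151.8 wh 54.0 71.1 ang 86.2 zmed 65.6
al  1067 c 637.4 -151.9 wh 64.1 94.0 ang 86.3 zmed 45.6
dist 143.8 dp_world [  32.6    0.5 -140.1] dtool [140.5   3.1  30.3] rot [-0.0104  0.0158  0.0024]
10 rows, max 0.56
0.56,0.01,0.12,-0.01,0.01,0, 0.56,0.01,0.12,-0.01,0.01,0, 0.56,0.01,0.12,-0.01,0.01,0, 0.56,0.01,0.12,-0.01,0.01,0, 0.56,0.01,0.12,-0.01,0.01,0, 0.56,0.01,0.13,-0.01,0.01,0, 0.56,0.01,0.13,-0.01,0.01,0, 0.56,0.01,0.13,-0.01,0.01,0, 0.56,0.01,0.13,-0.01,0.01,0, 0.56,0.01,0.13,-0.01,0.01,0,
```

View pics/w5.png

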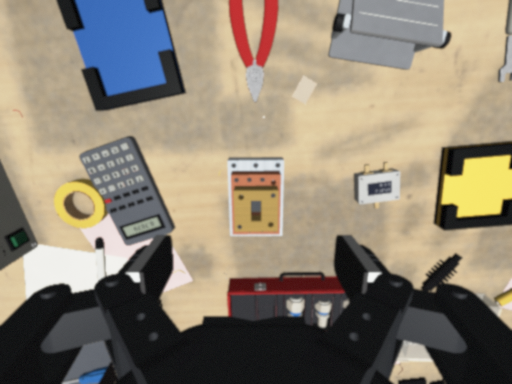

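Request:
{"op": "step_arm", "data": {"series": [0.4,0,0.2,0,0.02,0,0.7,0,0.2,0,0.02,0,0.8,0,0.2,0,0.02,0,0.8,0,0.2,0,0.02,0,0.8,0.02,0.2,0,0.02,0,0.7,0.02,0.15,0,0.02,0,0.5,0.02,0,0,0,0,0.3,0,0,0,0,0,0.1,0,0,0,0,0,0,0,0,0,0,0]}}

```text
clock: 15.65
tcp_pos: [637.4, -141.9, 73.7]
orientation: [0.03, 1.567, -0.03]
force: [0.5, 0.5, 0.2]
gripper_width: 1.0
```

```bash
python3 - <<'E'
from h import *
s=read_state(); print(s['force'],s['joint_vel'].round(3))
plan([637.4,-151.9,65],Rdown(-.066),-1)
E
```

```text
[0.51163521 0.47948674 0.22772367] [ 0.016 -0.002 -0.007  0.001 -0.     0.003]
dist 13.3 dp_world [ -0.  -10.   -8.7] dtool [  8.7 -10.    0.5] rot [ 0.0063  0.004  -0.0001]
```

Request:
{"op": "step_arm", "data": {"series": [0.1,-0.2,0,0.05,0.03,0,0.1,-0.2,0,0,0,0,0.1,0,0,0,0,0,0,0,0,0,0,0,0,0,0,0,0,0,0,0,0,0,0,0,0,0,0,0,0,0,0,0,0,0,0,0,0,0,0,0,0,0,0,0,0,0,0,0]}}

```text
clock: 16.48
tcp_pos: [639.8, -154.0, 70.9]
orientation: [-0.25, 1.562, -0.317]
force: [-0.1, 0.1, -0.6]
gripper_width: 1.002
```

```bash
python3 - <<'E'
from h import *
s=read_state(); print(s['force'],s['joint_vel'].round(3))
plan([637.4,-151.9,65],Rdown(-.066),-1)
E
```

```text
[-0.13683211  0.11727015 -0.5765955 ] [-0.    -0.003  0.001 -0.001  0.001  0.001]
dist 6.7 dp_world [-2.4  2.1 -5.9] dtool [ 5.9  2.  -2.6] rot [-0.0006  0.0084  0.0022]
```

Request:
{"op": "step_arm", "data": {"series": [0.24,0.08,-0.1,0,0.07,0,0,0,0,0,0,0,0,0,0,0,0,0,0,0,0,0,0,0,0,0,0,0,0,0,0,0,0,0,0,0,0,0,0,0,0,0,0,0,0,0,0,0,0,0,0,0,0,0,0,0,0,0,0,0], "hand": -1, "squeeze": 60}}

```text
clock: 17.32
tcp_pos: [637.6, -152.1, 64.6]
orientation: [-1.688, 1.567, -1.754]
force: [-0.1, -0.0, -0.1]
gripper_width: 0.517
```

```bash
python3 - <<'E'
from h import *
s=read_state(); print(s['force'],s['wrist_torque'],s['joint_vel'].round(3))
plan([637.4,-151.9,65],Rdown(-.066),-1)
p,d,K,P=shot('wrist'); cv2.imwrite('pics/w6.png',p)
E
```

```text
[-0.13976117 -0.04191181 -0.08848795] [-0.05724064  0.01115965  0.05061428] [ 0.001  0.001 -0.001 -0.001  0.002 -0.   ]
dist 0.5 dp_world [-0.2  0.2  0.4] dtool [-0.4  0.2 -0.2] rot [-0.0007 -0.0004  0.0034]
```

View pics/w6.png

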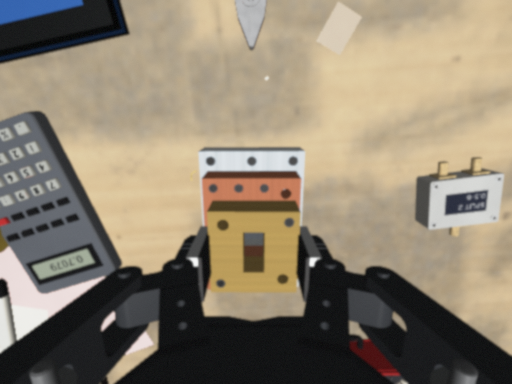

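Request:
{"op": "step_arm", "data": {"series": [-0.15,0,0,0,0,0,-0.2,0,0,0,0,0,-0.2,0,0,0,0,0,-0.3,0,0,0,0,0,-0.6,0,0,0,0,0,-0.8,0,0,0,0,0,-0.9,0,0,0,0,0,-0.8,0,-0.1,0,0,0,-0.6,0.2,-0.3,0,0,0,-0.4,0.4,-0.5,0,0,0]}}

```text
clock: 18.2
tcp_pos: [612.6, -134.0, 190.5]
orientation: [3.053, 1.559, 2.985]
force: [0.7, 0.1, -1.8]
gripper_width: 0.521
```

```bash
python3 - <<'E'
from h import *
s=read_state(); print(s['q'].round(2),s['force'],s['gripper_width'],s['tcp_pos'])
yaw=-0.214
for n in ('top','scene','w1'):
    c=np.load('pics/topc.npy' if n=='top' else 'pics/scenec.npy' if n=='scene' else 'pics/w1.npy')
    m=(abs(c[...,0]-445)<65)&(abs(c[...,1]+3)<60)&(c[...,2]>22); p=c[m]
    # robust plane on table
    q=p[(p[:,2]>36)&(p[:,2]<62)&(abs(p[:,1]+3)<35)]
    for k in range(6):
        A=np.c_[q[:,:2],np.ones(len(q))]; co=np.linalg.lstsq(A,q[:,2],rcond=None)[0]; r=q[:,2]-A@co; q=q[abs(r)<2.5*max(r.std(),.5)]
    g=co[:2]; print(n,len(q),'slope',np.degrees(np.arctan(np.hypot(*g))).round(2),'yaw',np.degrees(np.arctan2(g[1],g[0])).round(2),'rms',r.std().round(2),'z at (445,-3)',(co@[445,-3,1]).round(2))
    nrm=np.array([-g[0],-g[1],1]);nrm/=np.linalg.norm(nrm)
    yw=np.arctan2(g[1],g[0]); ex=np.array([np.cos(yw)*nrm[2],np.sin(yw)*nrm[2],np.hypot(nrm[0],nrm[1])]); ey=np.cross(nrm,ex)
    O=np.array([445,-3,co@[445,-3,1]]); l=(p-O)@np.stack([ex,ey,nrm],1)
    tb=l[abs(l[:,2])<2.2]; ld=l[(l[:,2]>6)&(l[:,2]<12)&(abs(l[:,1])<45)]
    print('  table x',np.percentile(tb[:,0],[0.5,99.5]).round(1),'y',np.percentile(tb[:,1],[1,99]).round(1),'ledge n',len(ld),'x',np.percentile(ld[:,0],[2,50,98]).round(1) if len(ld) else '', 'y',np.percentile(ld[:,1],[1,99]).round(1) if len(ld) else '')
    h,e=np.histogram(l[:,0],np.arange(-70,70,4)); print('  ',[(int(a),round(float(l[(l[:,0]>=a)&(l[:,0]<a+4)&(abs(l[:,1])<35),2].mean()),1)) for a in e[:-1] if ((l[:,0]>=a)&(l[:,0]<a+4)&(abs(l[:,1])<35)).any()])
E
```

```text
[-0.32  0.31 -0.07  1.2  -0.   -0.25] [ 0.69648829  0.05453491 -1.8330538 ] 0.5210929465953188 [ 612.59243557 -133.9869557   190.53314228]
top 615 slope 24.08 yaw -12.85 rms 1.57 z at (445,-3) 46.12
  table x [-39.   40.1] y [-42.4  43.8] ledge n 74 x [-44.5 -40.8 -37.2] y [-42.9  42.1]
   [(-46, 7.6), (-42, 5.7), (-38, 0.8), (-34, -1.0), (-30, -0.7), (-26, -0.6), (-22, -0.8), (-18, -0.2), (-14, -0.5), (-10, -0.2), (-6, -0.2), (-2, -0.5), (2, 0.1), (6, 0.1), (10, 0.4), (14, -0.3), (18, 0.1), (22, 0.4), (26, 0.7), (30, 0.4), (34, 0.5), (38, -0.4)]
scene 483 slope 24.44 yaw -12.11 rms 1.01 z at (445,-3) 46.48
  table x [-40.7  37.1] y [-45.5  42.7] ledge n 63 x [-46.3 -42.9 -40.2] y [-44.3  39.4]
   [(-50, 6.7), (-46, 8.5), (-42, 3.3), (-38, -0.4), (-34, 0.1), (-30, -0.4), (-26, -0.4), (-22, -0.4), (-18, 0.1), (-14, -0.5), (-10, 0.0), (-6, 0.1), (-2, 0.2), (2, 0.2), (6, -0.1), (10, -0.3), (14, -0.2), (18, 0.2), (22, -0.3), (26, 0.2), (30, 0.4), (34, 0.4)]
w1 2464 slope 24.63 yaw -12.3 rms 0.78 z at (445,-3) 47.77
  table x [-39.1  40.1] y [-41.9  44.3] ledge n 359 x [-44.  -39.8 -37.6] y [-40.5  44.3]
   [(-46, 8.4), (-42, 5.3), (-38, 1.6), (-34, -0.2), (-30, -0.2), (-26, -0.2), (-22, -0.1), (-18, -0.1), (-14, -0.1), (-10, 0.0), (-6, -0.1), (-2, -0.0), (2, 0.0), (6, 0.2), (10, 0.0), (14, 0.2), (18, 0.2), (22, 0.2), (26, 0.2), (30, 0.2), (34, 0.3), (38, -1.5)]
```

```bash
cat > st.py <<'E'
from h import *
yaw=np.radians(-12.3); ti=np.radians(25)
R=Rdown(yaw,ti); n=-R[:,0]; ex=R[:,2]; ey=R[:,1]
S=np.array([411.6,5.3,30.2])
def tgt(up,h): return S+ex*(23+up+0.2)+n*(h+0.6)
E
python3 - <<'E'
from st import *
print(R.round(3)); print(tgt(8,70),tgt(8,100))
plan(tgt(8,100)+[0,0,10],R,12)
E
```

```text
[[ 0.413  0.213  0.886]
 [-0.09   0.977 -0.193]
 [-0.906  0.     0.423]]
[410.07576364   5.63233727 107.37101953] [397.68824457   8.33325322 134.56025314]
dist 261.8 dp_world [-214.9  142.3  -46. ] dtool [  48.8  127.5 -223.4] rot [ 0.1449 -0.4477 -0.0323]
12 rows, max 0.8
0.16,0.42,-0.74,0.1,-0.31,-0.02, 0.13,0.42,-0.76,0.1,-0.31,-0.02, 0.1,0.41,-0.76,0.1,-0.31,-0.02, 0.07,0.4,-0.77,0.1,-0.31,-0.02, 0.04,0.39,-0.78,0.1,-0.31,-0.02, 0.01,0.38,-0.79,0.1,-0.31,-0.02, -0.02,0.37,-0.79,0.1,-0.31,-0.02, -0.05,0.36,-0.79,0.1,-0.31,-0.02, -0.08,0.35,-0.8,0.1,-0.31,-0.02, -0.11,0.34,-0.8,0.1,-0.31,-0.02, -0.14,0.33,-0.8,0.1,-0.31,-0.02, -0.17,0.32,-0.79,0.1,-0.31,-0.02,
```

Request:
{"op": "step_arm", "data": {"series": [0.15,0.4,-0.8,0.1,-0.3,0,0.1,0.4,-0.8,0.1,-0.3,0,0.1,0.4,-0.8,0.1,-0.3,0,0.1,0.4,-0.8,0.1,-0.3,-0.02,0.05,0.4,-0.85,0.1,-0.35,-0.02,0,0.4,-0.85,0.1,-0.35,-0.02,0,0.4,-0.85,0.1,-0.35,-0.02,-0.05,0.4,-0.85,0.1,-0.35,-0.02,-0.1,0.4,-0.85,0.1,-0.35,-0.02,-0.1,0.3,-0.8,0.1,-0.35,-0.02]}}

```text
clock: 19.03
tcp_pos: [422.3, -8.9, 158.0]
orientation: [0.022, 1.151, -0.174]
force: [-0.2, -0.3, -1.7]
gripper_width: 0.522
```

```bash
python3 - <<'E'
from st import *
s=read_state(); print(s['q'].round(2),s['force'].round(1),s['gripper_width'],s['tcp_pos'])
plan(tgt(8,70),R,7)
E
```

```text
[-0.17 -0.32 -0.85  0.63 -0.    0.02] [-0.2 -0.3 -1.7] 0.5216575953350725 [422.28554962  -8.87984797 158.04757471]
dist 54.1 dp_world [-12.2  14.5 -50.7] dtool [ 40.3  11.4 -34.2] rot [ 0.0142 -0.0165 -0.0165]
7 rows, max 0.23
0.23,0.07,-0.2,0.02,-0.02,-0.02, 0.23,0.07,-0.2,0.02,-0.02,-0.02, 0.23,0.07,-0.2,0.02,-0.02,-0.02, 0.23,0.07,-0.2,0.02,-0.02,-0.02, 0.23,0.07,-0.2,0.02,-0.02,-0.02, 0.23,0.07,-0.2,0.02,-0.02,-0.02, 0.23,0.07,-0.2,0.02,-0.02,-0.02,
```

Request:
{"op": "step_arm", "data": {"series": [0.25,0.05,-0.1,0.02,-0.02,-0.02,0.25,0.05,-0.2,0.02,-0.02,-0.02,0.25,0.05,-0.2,0.02,-0.02,-0.02,0.25,0.05,-0.2,0.02,-0.02,-0.02,0.25,0.05,-0.2,0.02,-0.02,-0.02,0.2,0.05,-0.1,0.02,-0.02,-0.02,0.1,0,0,0,0,0,0,0,0,0,0,0,0,0,0,0,0,0,0,0,0,0,0,0]}}

```text
clock: 19.87
tcp_pos: [406.5, 4.5, 106.1]
orientation: [0.006, 1.145, -0.206]
force: [0.7, 0.2, -2.2]
gripper_width: 0.522
```

```bash
cat > m2.py <<'E'
from st import *
import sys
s=read_state(); print(s['tcp_pos'],s['q'].round(2),s['force'].round(1),s['joint_vel'].round(3))
p,d,K,P=shot('wrist'); cv2.imwrite('pics/%s.png'%sys.argv[1],p); c=cloud(d,K,P); np.save('pics/%s.npy'%sys.argv[1],c)
plan(tgt(8,40),R,-1)
m=(abs(c[...,0]-445)<65)&(abs(c[...,1]+3)<60)
l=(c-S)@np.stack([ex,ey,n],1)
q=c[m&(l[...,0]>8)&(l[...,0]<75)&(abs(l[...,1])<38)&(abs(l[...,2])<8)]
if len(q)>50:
  for k in range(6):
    A=np.c_[q[:,:2],np.ones(len(q))]; co=np.linalg.lstsq(A,q[:,2],rcond=None)[0]; r=q[:,2]-A@co; q=q[abs(r)<2.5*max(r.std(),.5)]
  g=co[:2]; print('table n',len(q),'slope',np.degrees(np.arctan(np.hypot(*g))).round(2),'yaw',np.degrees(np.arctan2(g[1],g[0])).round(2),'height of plane over S',((co@[S[0],S[1],1]-S[2])*n[2]).round(2))
ld=l[(l[...,2]>5)&(l[...,2]<13)&(abs(l[...,0])<14)&(abs(l[...,1])<55)]
if len(ld): 
  print('ledge',len(ld),'x',np.percentile(ld[:,0],[2,50,98]).round(1),'y',np.percentile(ld[:,1],[1,99]).round(1))
  for a in (-35,-15,15,35):
    w=ld[abs(ld[:,1]-a)<8]; print(a,len(w),np.percentile(w[:,0],[5,50,97]).round(1) if len(w) else '')
tb=l[(abs(l[...,2])<3)&(l[...,0]>30)&(l[...,0]<90)]; print('table y',np.percentile(tb[:,1],[1,99]).round(1),'x max',np.percentile(tb[:,0],99).round(1))
T=pose(); t=(c-T[:3,3])@T[:3,:3]
mm=(t[...,0]>-28)&(t[...,0]<-8)&(abs(t[...,1])<22.8)&(abs(t[...,2])<35); w=t[mm]
if len(w): print('brass top x',np.median(w[:,0]).round(1),'y',np.percentile(w[:,1],[.5,99.5]).round(1),'z',np.percentile(w[:,2],[.5,99.5]).round(1))
E
python3 m2.py w7
```

```text
[406.53211265   4.49144313 106.09271912] [-0.12 -0.28 -0.95  0.48 -0.03  0.08] [ 0.7  0.2 -2.2] [-0.002  0.011  0.015  0.001  0.001  0.002]
dist 30.5 dp_world [ 15.7  -1.5 -26.2] dtool [30.3  1.8  3.4] rot [ 0.0019 -0.0101 -0.0036]
table n 2559 slope 24.95 yaw -12.3 height of plane over S 1.63
ledge 912 x [-6.1 -3.8 -0.8] y [-41.9  43.2]
-35 166 [-6.1 -3.5 -0.8]
-15 169 [-6.  -3.8 -0.8]
15 167 [-6.  -3.8 -0.9]
35 167 [-6.  -3.9 -0.9]
table y [-42.9  44.2] x max 76.9
brass top x -18.5 y [-21.5  22.6] z [-23.   23.3]
```

View pics/w7.png

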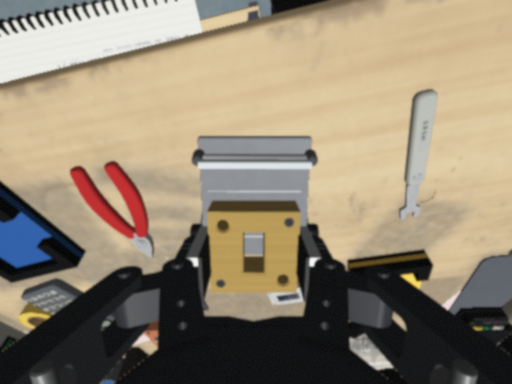

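Request:
{"op": "step_arm", "data": {"series": [0.3,0,0.05,0,-0.04,-0.03,0.4,0.02,0.05,0,-0.04,0,0.4,0.02,0.03,0,0,0,0.4,0.02,0,0,0,0,0.4,0,0,0,0,0,0.25,0,0,0,0,0,0.1,0,0,0,0,0,0,0,0,0,0,0,0,0,0,0,0,0,0,0,0,0,0,0]}}

```text
clock: 20.75
tcp_pos: [442.4, -1.9, 61.6]
orientation: [0.0, 1.122, -0.215]
force: [-0.4, -0.8, -3.0]
gripper_width: 0.525
```

```bash
sed -i 's/tgt(8,40)/tgt(8,0)/' m2.py; python3 m2.py w8
```

```text
[442.36407618  -1.94766705  61.59460043] [-0.12 -0.12 -0.97  0.28 -0.04  0.08] [-0.4 -0.8 -3. ] [-0.    -0.006  0.007  0.006  0.     0.   ]
dist 18.2 dp_world [ -3.5   1.3 -17.8] dtool [ 14.4   0.5 -11.1] rot [-0.0005  0.0131 -0.    ]
table n 4632 slope 25.03 yaw -12.36 height of plane over S 1.58
ledge 1820 x [-6.2 -3.7 -0.7] y [-41.9  43. ]
-35 342 [-6.1 -3.6 -0.1]
-15 343 [-6.1 -3.8 -0.9]
15 332 [-6.1 -3.7 -0.8]
35 339 [-6.1 -3.7 -0.8]
table y [-42.8  43.9] x max 62.3
brass top x -18.5 y [-21.6  22.6] z [-22.8  23.4]
```

Request:
{"op": "step_arm", "data": {"series": [0.15,0,-0.15,0,0.05,0,0.15,0,-0.15,0,0.03,0,0.1,0,-0.1,0,0,0,0.06,0,0,0,0,0,0,0,0,0,0,0,0,0,0,0,0,0,0,0,0,0,0,0,0,0,0,0,0,0,0,0,0,0,0,0,0,0,0,0,0,0]}}

```text
clock: 21.63
tcp_pos: [438.3, -0.9, 46.7]
orientation: [0.001, 1.13, -0.214]
force: [-1.0, -0.2, -2.6]
gripper_width: 0.527
```

```bash
python3 m2.py w9
```

```text
[438.32000503  -0.8580814   46.69340678] [-0.12 -0.09 -0.99  0.24 -0.04  0.08] [-1.  -0.2 -2.6] [-0.001 -0.003  0.002  0.     0.001 -0.001]
dist 2.9 dp_world [ 0.6  0.2 -2.8] dtool [ 2.8  0.3 -0.7] rot [-0.0002  0.0048 -0.0004]
table n 2731 slope 25.06 yaw -12.36 height of plane over S 1.59
ledge 2604 x [-6.3 -3.2  9.7] y [-41.7  42.7]
-35 402 [-6.2 -3.9 -0.2]
-15 539 [-6.1 -2.7  9.7]
15 564 [-6.2 -2.7  9.8]
35 390 [-6.2 -4.1 -0.8]
table y [-42.5  43.5] x max 77.3
brass top x -18.5 y [-21.5  22.6] z [-33.8  23.5]
```

Request:
{"op": "step_arm", "data": {"series": [0.05,0,0,0,0.03,0,0.04,0,0,0,0,0,0.03,0,0,0,0,0,0.02,0,0,0,0,0,0,0,0,0,0,0,0,0,0,0,0,0,0,0,0,0,0,0,0,0,0,0,0,0,0,0,0,0,0,0,0,0,0,0,0,0]}}

```text
clock: 22.52
tcp_pos: [440.3, -1.2, 44.9]
orientation: [0.0, 1.133, -0.214]
force: [-1.7, 0.2, 0.2]
gripper_width: 0.52
```

```bash
python3 m2.py w10
```

```text
[440.29491817  -1.16595723  44.9045197 ] [-0.12 -0.08 -0.98  0.23 -0.04  0.08] [-1.7  0.2  0.2] [ 0.     0.003  0.002  0.002 -0.001  0.   ]
dist 1.7 dp_world [-1.3  0.5 -1. ] dtool [ 0.3  0.2 -1.7] rot [ 0.0001  0.0017 -0.0001]
table n 3157 slope 25.02 yaw -12.21 height of plane over S 1.6
ledge 2689 x [-6.3 -3.2 10.8] y [-41.6  42.9]
-35 409 [-6.2 -3.8 -0.6]
-15 554 [-6.2 -2.7 10.7]
15 576 [-6.2 -2.6 10.8]
35 413 [-6.2 -3.8 -0.5]
table y [-42.5  43.5] x max 77.8
brass top x -18.5 y [-21.6  22.6] z [-34.7  23.6]
```

Request:
{"op": "step_arm", "data": {"series": [0,0,-0.1,0,0,0,0,0,-0.1,0,0,0,0,0,-0.08,0,0,0,0,0,-0.05,0,0,0,0,0,0,0,0,0,0,0,0,0,0,0,0,0,0,0,0,0,0,0,0,0,0,0,0,0,0,0,0,0,0,0,0,0,0,0]}}

```text
clock: 23.4
tcp_pos: [433.2, 0.4, 41.6]
orientation: [0.0, 1.131, -0.214]
force: [0.4, 0.6, -2.7]
gripper_width: 0.522
```

```bash
python3 m2.py w11
```

```text
[4.33242584e+02 3.80084946e-01 4.16343499e+01] [-0.12 -0.09 -1.    0.22 -0.04  0.08] [ 0.4  0.6 -2.7] [-0.001 -0.001 -0.    -0.001 -0.    -0.001]
dist 6.3 dp_world [ 5.8 -1.1  2.3] dtool [0.4 0.2 6.3] rot [-0.      0.0038 -0.0002]
table n 3064 slope 25.04 yaw -12.21 height of plane over S 1.6
ledge 2618 x [-6.3 -3.5  3.1] y [-41.9  42.8]
-35 391 [-6.2 -4.3 -1. ]
-15 571 [-6.2 -2.7 12.9]
15 545 [-6.2 -3.   2.9]
35 398 [-6.2 -4.3 -1. ]
table y [-30.2  31.9] x max 77.3
brass top x -18.5 y [-21.9  22.6] z [-31.   23.6]
```

Request:
{"op": "step_arm", "data": {"series": [0.02,0,-0.08,0,0,0,0.02,0,-0.08,0,0,0,0.02,0,-0.08,0,0,0,0,0,-0.08,0,0,0,0,0,-0.08,0,0,0,0,0,-0.08,0,0,0,0,0,0,0,0,0,0,0,0,0,0,0,0,0,0,0,0,0,0,0,0,0,0,0]}}

```text
clock: 24.28
tcp_pos: [430.8, 1.0, 41.0]
orientation: [-0.001, 1.114, -0.216]
force: [1.1, -0.2, -1.7]
gripper_width: 0.525
```

```bash
python3 m2.py w12
```

```text
[430.81742296   1.01243927  40.96510041] [-0.12 -0.1  -1.02  0.2  -0.04  0.09] [ 1.1 -0.2 -1.7] [ 0.001  0.003  0.001 -0.002  0.001  0.001]
dist 8.9 dp_world [ 8.2 -1.7  3. ] dtool [1.  0.1 8.8] rot [-0.0007  0.0203  0.0008]
table n 3046 slope 25.01 yaw -12.37 height of plane over S 1.61
ledge 2506 x [-6.3 -3.7 12.3] y [-41.8  43. ]
-35 398 [-6.2 -4.2 -0.8]
-15 517 [-6.1 -3.2 10.2]
15 476 [-6.1 -3.5  0.2]
35 421 [-6.2 -4.1 12.6]
table y [-29.7  32. ] x max 77.5
brass top x -18.4 y [-21.9  22.6] z [-28.2  23.7]
```

View pics/w12.png

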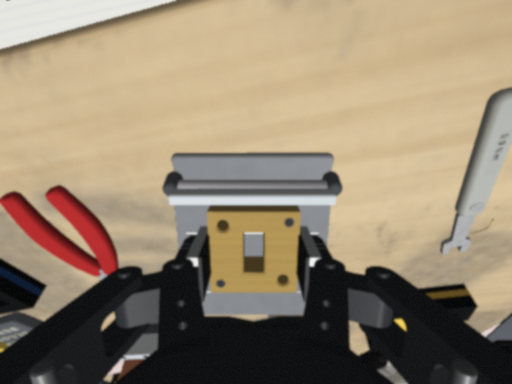

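Request:
{"op": "step_arm", "data": {"series": [0.03,0,0,0,0.1,0,0.03,0,0,0,0.07,0,0,0,-0.08,0,0,0,0.02,0,-0.08,0,0.03,0,0.02,0,-0.08,0,0.02,0,0,0,-0.04,0,0,0,0,0,-0.04,0,0,0,0,0,0,0,0,0,0,0,0,0,0,0,0,0,0,0,0,0]}}

```text
clock: 25.17
tcp_pos: [430.9, 1.1, 40.4]
orientation: [-0.002, 1.132, -0.218]
force: [0.2, -0.6, 2.4]
gripper_width: 0.519
```

```bash
python3 m2.py w13
```

```text
[430.90274347   1.0916521   40.40316672] [-0.12 -0.09 -1.    0.22 -0.04  0.09] [ 0.2 -0.6  2.4] [-0.     0.001  0.001  0.002  0.001  0.001]
dist 9.0 dp_world [ 8.1 -1.8  3.5] dtool [0.3 0.  9. ] rot [-0.0009  0.0023  0.0016]
table n 3253 slope 25.01 yaw -12.16 height of plane over S 1.65
ledge 2507 x [-6.3 -3.7 12.2] y [-42.   42.9]
-35 393 [-6.3 -4.2 -0.9]
-15 518 [-6.2 -3.2 10.1]
15 482 [-6.2 -3.6  0.1]
35 423 [-6.2 -4.1 12.4]
table y [-29.1  31.7] x max 77.2
brass top x -18.5 y [-22.   22.6] z [-28.3  23.6]
```

Request:
{"op": "step_arm", "data": {"series": [0,0,0,0,0,0,0,0,0,0,0,0,0,0,0,0,0,0,0,0,0,0,0,0,0,0,0,0,0,0,-0.1,0,0,0,0,0,-0.3,0,0,0,0,0,-0.5,0,0,0,0,0,-0.5,0,0,0,0,0,-0.3,0,0,0,0,0], "hand": 0.5}}

```text
clock: 26.05
tcp_pos: [404.2, 6.7, 73.8]
orientation: [-0.003, 1.152, -0.218]
force: [0.5, 0.4, -0.7]
gripper_width: 0.743
```

```bash
python3 - <<'E'
from st import *
s=read_state(); print(s['q'].round(2),s['force'].round(1),s['gripper_width'],s['tcp_pos'])
p,d,K,P=shot('wrist'); cv2.imwrite('pics/w14.png',p); c=cloud(d,K,P); l=(c-S)@np.stack([ex,ey,n],1)
m=(l[...,2]>15)&(l[...,2]<24)&(abs(l[...,0]-23)<32)&(abs(l[...,1])<32); q=l[m]
if len(q):
  print('plate top',cv2.minAreaRect(q[:,:2].astype(np.float32)),np.median(q[:,2]))
  A=np.c_[q[:,:2],np.ones(len(q))]; print('tilt rel',np.linalg.lstsq(A,q[:,2],rcond=None)[0])
plan(tgt(0,110),R,-1)
E
```

```text
[-0.11 -0.22 -0.99  0.38 -0.04  0.09] [ 0.5  0.4 -0.7] 0.7427998391499344 [404.16400351   6.65244686  73.75660301]
plate top ((23.018489837646484, 1.4898624420166016), (46.094520568847656, 47.184749603271484), 89.97563934326172) 19.53797175097764
tilt rel [ 5.43081495e-03 -7.13906607e-04  1.92906707e+01]
dist 68.1 dp_world [-18.1   4.1  65.6] dtool [-67.4   0.1   9.8] rot [-0.0003 -0.0154  0.0012]
```

View pics/w14.png

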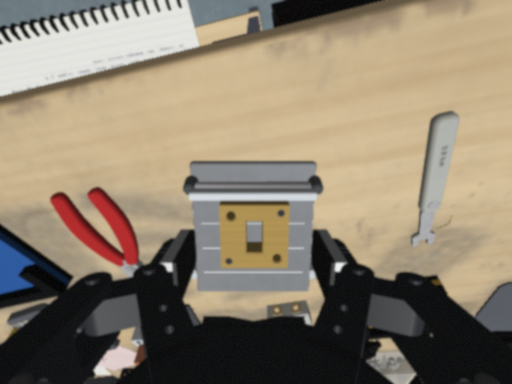

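```bash
python3 - <<'E'
from h import *
p=cv2.imread('pics/w14.png'); cv2.imwrite('pics/w14z.png',cv2.resize(p[165:295,180:330],None,fx=4.6,fy=4.6,interpolation=cv2.INTER_CUBIC))
sp,_,_,_=shot('scene'); cv2.imwrite('pics/s14z.png',cv2.resize(sp[180:270,170:280],None,fx=6.5,fy=6.5,interpolation=cv2.INTER_CUBIC))
E
```

```text
(no output)
```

View pics/w14z.png

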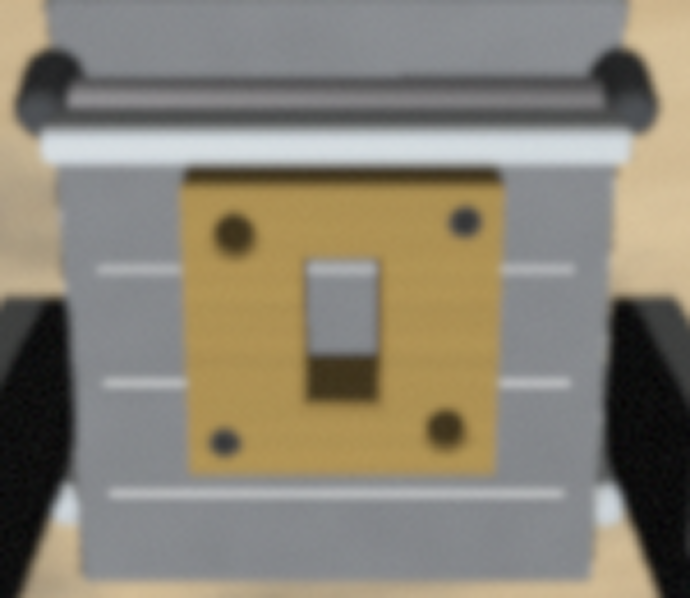

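View pics/s14z.png

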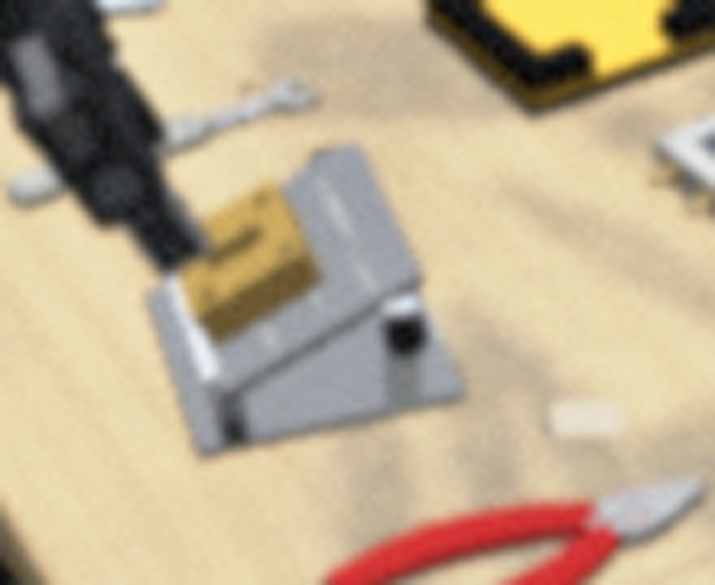

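Request:
{"op": "step_arm", "data": {"series": [-0.6,0,0,0,0,0,-0.9,0,0,0,0.1,0,-0.95,0,0.2,0,0.3,0,-0.9,-0.2,0.4,0,0.5,0,-0.7,-0.5,0.7,-0.1,0.5,0,-0.4,-0.6,0.9,-0.1,0.5,0,-0.2,-0.6,0.95,-0.1,0.5,0,0,-0.6,0.95,-0.1,0.5,0,0,-0.6,0.95,-0.1,0.5,0,0,-0.6,0.95,-0.1,0.4,0], "hand": 1}}

```text
clock: 26.98
tcp_pos: [484.2, -102.9, 203.6]
orientation: [-3.021, 1.505, 3.128]
force: [-0.8, 0.3, 0.6]
gripper_width: 0.997
```

```bash
python3 - <<'E'
from h import *
s=read_state(); print(s['q'].round(2),s['tcp_pos'],s['force'].round(1))
plan([605,-150,190],Rdown(-.066),10)
E
```

```text
[-0.33  0.11 -0.29  1.23 -0.02 -0.19] [ 484.23811832 -102.90411412  203.61583603] [-0.8  0.3  0.6]
dist 130.3 dp_world [120.8 -47.1 -13.6] dtool [  5.5 -30.3 126.6] rot [-0.0689 -0.066   0.0057]
10 rows, max 0.51
0.02,-0.12,0.51,-0.06,-0.06,0, 0.03,-0.12,0.51,-0.06,-0.06,0, 0.03,-0.13,0.5,-0.06,-0.06,0, 0.03,-0.13,0.5,-0.06,-0.06,0, 0.04,-0.14,0.5,-0.06,-0.06,0, 0.04,-0.14,0.5,-0.06,-0.06,0, 0.04,-0.14,0.5,-0.06,-0.06,0, 0.04,-0.15,0.5,-0.06,-0.06,0, 0.05,-0.15,0.5,-0.06,-0.06,0, 0.05,-0.15,0.5,-0.06,-0.06,0,
```

Request:
{"op": "step_arm", "data": {"series": [0.05,-0.15,0.7,-0.1,-0.15,0,0.05,-0.15,0.7,-0.1,-0.15,0,0.05,-0.15,0.7,-0.1,-0.1,0,0.05,-0.1,0.7,-0.1,-0.1,0,0.05,-0.1,0.7,-0.1,-0.05,0,0.05,-0.1,0.6,-0.05,0,0,0,0,0.4,0,0,0,0,0,0.1,0,0,0,0,0,0,0,0,0,0,0,0,0,0,0]}}

```text
clock: 27.82
tcp_pos: [607.0, -138.0, 181.2]
orientation: [-2.285, 1.567, -2.353]
force: [0.3, -0.3, -0.9]
gripper_width: 1.002
```

```bash
python3 - <<'E'
from h import *
s=read_state(); print(s['q'].round(2),s['tcp_pos'],s['joint_vel'].round(3))
p,d,K,P=shot('wrist'); cv2.imwrite('pics/w15.png',p); c=cloud(d,K,P)
fit('cu',c,62.5,68.3,638,-153,60);fit('al',c,42.5,49,638,-153,70)
plan([637.5,-151.8,46],Rdown(-.066),10)
E
```

```text
[-0.33  0.3  -0.1   1.17 -0.   -0.26] [ 607.01590179 -138.04485928  181.17890737] [ 0.004 -0.002 -0.011  0.001  0.001 -0.001]
cu  2972 c 637.6 -152.0 wh 53.9 70.8 ang 86.3 zmed 65.5
al  1235 c 637.7 -151.9 wh 64.1 94.6 ang 86.2 zmed 45.6
dist 139.3 dp_world [  30.7  -13.8 -135.2] dtool [135.1 -11.3  32. ] rot [-0.0024 -0.003   0.0032]
10 rows, max 0.54
0.54,-0.05,0.13,0,0,0, 0.54,-0.05,0.13,0,0,0, 0.54,-0.05,0.13,0,0,0, 0.54,-0.05,0.13,0,0,0, 0.54,-0.05,0.13,0,0,0, 0.54,-0.05,0.13,0,0,0, 0.54,-0.05,0.13,0,0,0, 0.54,-0.05,0.13,0,0,0, 0.54,-0.05,0.13,0,0,0, 0.54,-0.05,0.13,0,0,0,
```

View pics/w15.png

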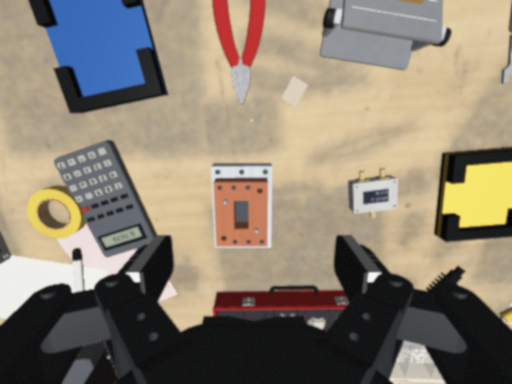

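Request:
{"op": "step_arm", "data": {"series": [0.4,-0.1,0.2,0,0,0,0.7,-0.1,0.2,0,0,0,0.8,-0.1,0.2,0,0,0,0.8,-0.1,0.2,0,0,0,0.7,-0.1,0.2,0,0,0,0.6,-0.1,0.2,0,0,0,0.5,-0.1,0,0,0,0,0.3,-0.1,0,0,0,0,0.1,0,0,0,0,0,0,0,0,0,0,0]}}

```text
clock: 28.7
tcp_pos: [633.4, -160.8, 52.4]
orientation: [-1.659, 1.567, -1.728]
force: [-0.6, 0.2, 0.1]
gripper_width: 1.0
```

```bash
python3 - <<'E'
from h import *
s=read_state(); print(s['force'],s['joint_vel'].round(3))
plan([637.6,-152,45.5],Rdown(-.066),-1)
E
```

```text
[-0.61087796  0.18592159  0.09417114] [-0.005  0.002 -0.008 -0.003 -0.002 -0.002]
dist 11.9 dp_world [ 4.2  8.8 -6.9] dtool [6.8 9.1 3.6] rot [-0.0026 -0.0004  0.0039]
```

Request:
{"op": "step_arm", "data": {"series": [0.08,0.18,0.07,0,0,0,0.08,0.18,0.07,0,0,0.03,0.04,0,0,0,0,0,0,0,0,0,0,0,0,0,0,0,0,0,0,0,0,0,0,0,0,0,0,0,0,0,0,0,0,0,0,0,0,0,0,0,0,0,0,0,0,0,0,0]}}

```text
clock: 29.53
tcp_pos: [640.9, -151.4, 51.9]
orientation: [-0.235, 1.563, -0.303]
force: [-0.2, -0.2, 0.1]
gripper_width: 0.999
```

```bash
python3 - <<'E'
from h import *
s=read_state(); print(s['force'],s['joint_vel'].round(3))
plan([637.6,-152,45.5],Rdown(-.066),-1)
E
```

```text
[-0.1603687  -0.19578989  0.10220002] [ 0.001 -0.001  0.002 -0.001  0.    -0.   ]
dist 7.2 dp_world [-3.3 -0.6 -6.4] dtool [ 6.4 -0.9 -3.3] rot [-0.0017  0.0075  0.0018]
```

Request:
{"op": "step_arm", "data": {"series": [0.26,-0.03,-0.13,0,0.06,0,0,0,0,0,0,0,0,0,0,0,0,0,0,0,0,0,0,0,0,0,0,0,0,0,0,0,0,0,0,0,0,0,0,0,0,0,0,0,0,0,0,0,0,0,0,0,0,0,0,0,0,0,0,0], "hand": -1, "squeeze": 80}}

```text
clock: 30.37
tcp_pos: [637.9, -152.7, 45.7]
orientation: [-1.307, 1.568, -1.375]
force: [-0.2, 0.4, 1.6]
gripper_width: 0.611
```

```bash
python3 - <<'E'
from h import *
s=read_state(); print(s['force'],s['joint_vel'].round(3))
plan([637.6,-152,45.5],Rdown(-.066),-1)
E
```

```text
[-0.1690251   0.38035812  1.62873266] [-0.001 -0.001 -0.001  0.001  0.001 -0.001]
dist 0.8 dp_world [-0.3  0.7 -0.2] dtool [ 0.2  0.7 -0.3] rot [-0.0021  0.0008  0.0029]
```

Request:
{"op": "step_arm", "data": {"series": [-0.15,0,0,0,0,0,-0.2,0,0,0,0,0,-0.2,0,0,0,0,0,-0.3,0,0,0,0,0,-0.6,0,0,0,0,0,-0.8,0,0,0,0,0,-0.8,0,0,0,0,0,-0.7,0.2,0,0,0,0,-0.5,0.5,-0.1,-0.05,0,0,-0.2,0.8,-0.1,-0.05,0,0]}}

```text
clock: 31.2
tcp_pos: [626.0, -113.7, 153.1]
orientation: [3.062, 1.548, 3.001]
force: [-0.1, 0.1, -5.7]
gripper_width: 0.608
```

```bash
python3 - <<'E'
from h import *
s=read_state(); print(s['q'].round(2),s['tcp_pos'],s['force'].round(1),s['gripper_width'])
plan([620,130,150],Rdown(.017),12)
p,_,_,_=shot('scene'); cv2.imwrite('pics/s16.png',cv2.resize(p[150:300,230:400],None,fx=4,fy=4))
E
```

```text
[-0.28  0.36 -0.08  1.15 -0.   -0.22] [ 625.96834154 -113.71505891  153.12634039] [-0.1  0.1 -5.7] 0.6084524566885765
dist 243.8 dp_world [ -6.  243.7  -3.1] dtool [  4.1 242.9 -20.6] rot [-0.0776 -0.0231 -0.0028]
12 rows, max 0.81
0.01,0.81,-0.07,-0.05,-0.02,0, 0.01,0.81,-0.06,-0.05,-0.02,0, 0.01,0.81,-0.06,-0.05,-0.02,0, 0.01,0.81,-0.05,-0.05,-0.02,0, 0.01,0.81,-0.05,-0.05,-0.02,0, 0.01,0.81,-0.04,-0.05,-0.02,0, 0.01,0.81,-0.04,-0.05,-0.02,0, 0.01,0.81,-0.03,-0.05,-0.02,0, 0.01,0.81,-0.03,-0.05,-0.02,0, 0.01,0.81,-0.02,-0.05,-0.02,0, 0.01,0.81,-0.02,-0.05,-0.02,0, 0.01,0.81,-0.01,-0.05,-0.02,0,
```

View pics/s16.png

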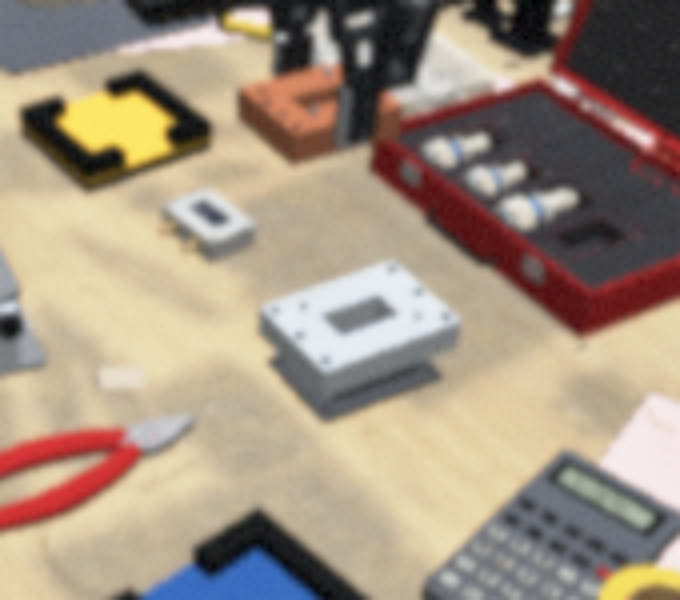

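Copper lifted (upper middle), aluminium plate still on its post.

Request:
{"op": "step_arm", "data": {"series": [0,0.9,0,-0.05,-0.03,0,0,0.95,0,-0.05,-0.03,0,0,0.95,0,-0.05,-0.03,0,0,0.95,0,-0.05,-0.03,0,0,0.95,0,-0.05,-0.03,0,0,0.95,-0.05,-0.05,-0.02,0,0,0.95,-0.05,-0.05,-0.02,0,0,0.95,-0.05,-0.05,-0.02,0,0,0.8,-0.05,-0.05,-0.02,0,0,0.5,-0.05,-0.05,0,0]}}

```text
clock: 32.08
tcp_pos: [617.4, 128.7, 155.9]
orientation: [1.811, 1.56, 1.822]
force: [0.3, -0.5, -6.1]
gripper_width: 0.613
```

```bash
python3 - <<'E'
from h import *
s=read_state(); print(s['q'].round(2),s['tcp_pos'],s['force'].round(1),s['gripper_width'])
plan([630,132,120],Rdown(.017),6)
E
```

```text
[ 0.1   0.33 -0.11  1.13  0.01  0.09] [617.37395302 128.67264187 155.87670671] [ 0.3 -0.5 -6.1] 0.6125497967393431
dist 38.2 dp_world [ 12.6   3.3 -35.9] dtool [35.9  2.8 12.8] rot [-0.0065 -0.0025 -0.0104]
6 rows, max 0.24
0.24,0.02,0.09,-0.01,0,-0.01, 0.24,0.02,0.08,-0.01,0,-0.01, 0.24,0.02,0.08,-0.01,0,-0.01, 0.24,0.02,0.08,-0.01,0,-0.01, 0.24,0.02,0.08,-0.01,0,-0.01, 0.24,0.02,0.08,-0.01,0,-0.01,
```

Request:
{"op": "step_arm", "data": {"series": [0.2,-0.1,0.1,0,0,-0.03,0.25,-0.1,0.1,0,0,-0.03,0.25,0,0.1,0,0,-0.03,0.25,0,0.1,0,0,0,0.25,0,0.1,0,0,0,0.1,0,0,0,0,0,0,0,0,0,0,0,0,0,0,0,0,0,0,0,0,0,0,0,0,0,0,0,0,0]}}

```text
clock: 32.92
tcp_pos: [627.7, 123.0, 117.6]
orientation: [-2.876, 1.561, -2.866]
force: [0.6, -0.3, -6.0]
gripper_width: 0.606
```

```bash
cat > m3.py <<'E'
from h import *
import sys
nm,x0,y0,L,W,pl,pw=sys.argv[1],*map(float,sys.argv[2:8])
s=read_state(); print(s['tcp_pos'],s['force'].round(1),s['joint_vel'].round(3))
p,d,K,P=shot('wrist'); cv2.imwrite(f'pics/{nm}.png',p); c=cloud(d,K,P); np.save(f'pics/{nm}.npy',c)
T=pose(); t=(c-T[:3,3])@T[:3,:3]; print('yaw tool',np.arctan2(T[1,2],T[0,2]).round(4),'tilt',T[:2,0].round(4))
# rim / floor fits in world
fit('rim',c,20,28,x0,y0,max(L,W)/2+15); fit('floor',c,9,17.5,x0,y0,max(L,W)/2+5)
mm=(t[...,0]>-28)&(t[...,0]<-8)&(abs(t[...,1])<pw/2-1)&(abs(t[...,2])<pl/2+8); w=t[mm]
if len(w): print('plate top x',np.median(w[:,0]).round(1),'z',np.percentile(w[:,2],[.5,99.5]).round(1))
E
python3 m3.py w17 649.5 132.5 106 92 70 54
```

```text
[627.68581253 123.02989717 117.58859108] [ 0.6 -0.3 -6. ] [-0.007 -0.002  0.003  0.002  0.    -0.   ]
yaw tool 0.0109 tilt [-0.0093 -0.0028]
rim  2031 c 647.1 134.4 wh 99.6 92.0 ang 1.2 zmed 24.5
floor  1135 c 644.0 135.0 wh 94.0 90.9 ang 1.7 zmed 13.6
plate top x -19.6 z [-35.5  34.6]
```

View pics/w17.png

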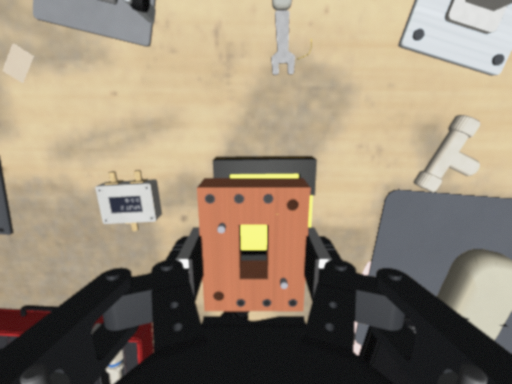

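```bash
python3 - <<'E'
from h import *
c=np.load('pics/w1.npy'); fit('cn w1',c,20,28,649,133,70); fit('an w1',c,20,28,453,-287,85)
plan([650.6,134,40],Rdown(.023),8)
E
```

```text
cn w1  1713 c 651.0 134.5 wh 106.9 94.0 ang 1.3 zmed 24.6
an w1  2881 c 454.0 -286.2 wh 130.5 103.3 ang 7.3 zmed 24.4
dist 81.7 dp_world [ 22.8  10.9 -77.7] dtool [77.5 10.9 23.7] rot [-0.0121 -0.0094  0.0027]
8 rows, max 0.39
0.39,0.05,0.12,-0.01,-0.01,0, 0.39,0.05,0.12,-0.01,-0.01,0, 0.39,0.05,0.12,-0.01,-0.01,0, 0.39,0.05,0.12,-0.01,-0.01,0, 0.39,0.05,0.12,-0.01,-0.01,0, 0.39,0.05,0.12,-0.01,-0.01,0, 0.39,0.05,0.12,-0.01,-0.01,0, 0.39,0.05,0.12,-0.01,-0.01,0,
```

Request:
{"op": "step_arm", "data": {"series": [0.2,0.06,0.2,-0.03,-0.03,0,0.4,0.06,0.2,-0.03,-0.03,0,0.5,0.06,0.2,-0.03,-0.02,0,0.6,0.06,0.15,0,0,0,0.5,0.06,0.15,0,0,0,0.4,0.04,0.04,0,0,0,0.2,0,0,0,0,0,0.1,0,0,0,0,0,0,0,0,0,0,0,0,0,0,0,0,0]}}

```text
clock: 33.8
tcp_pos: [654.2, 133.4, 37.0]
orientation: [-0.936, 1.568, -0.912]
force: [-0.4, 0.1, -5.6]
gripper_width: 0.613
```

```bash
python3 m3.py w18 650 134 106 92 70 54; python3 - <<'E'
from h import *
plan([650.6,134,13.7],Rdown(.023),-8)
E
```

```text
[654.19466651 133.39219807  37.00623381] [-0.4  0.1 -5.6] [-0.002  0.007 -0.004  0.001 -0.001 -0.   ]
yaw tool 0.0242 tilt [ 0.0019 -0.0023]
rim  5491 c 650.7 134.5 wh 106.7 92.5 ang 1.2 zmed 24.5
floor  4200 c 640.6 134.1 wh 86.4 92.4 ang 1.2 zmed 13.6
plate top x -19.6 z [-35.3  34.8]
dist 23.7 dp_world [ -3.6   0.6 -23.4] dtool [23.4  0.8 -3.6] rot [0.0012 0.0018 0.0024]
```

View pics/w18.png

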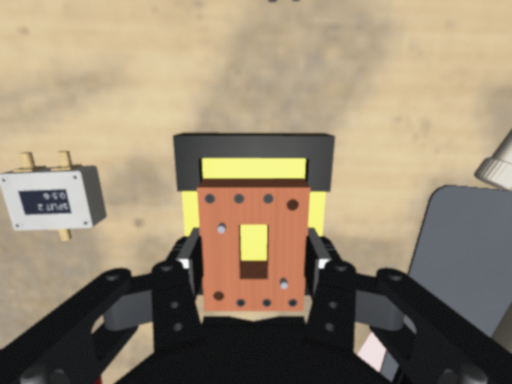

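Request:
{"op": "step_arm", "data": {"series": [0.1,0.03,-0.13,0,0,0,0.2,0,0,0,0,0,0.2,0,0,0,0,0,0.15,0,0,0,0,0,0.1,0,0,0,0,0,0.05,0,0,0,0,0,0,0,0,0,0,0,0,0,0,0,0,0,0,0,0,0,0,0,0,0,0,0,0,0]}}

```text
clock: 34.68
tcp_pos: [652.7, 134.1, 18.3]
orientation: [-0.274, 1.563, -0.25]
force: [0.1, 0.2, -6.2]
gripper_width: 0.612
```

```bash
python3 m3.py w19 650 134 106 92 70 54; python3 - <<'E'
from h import *
plan([651,134.3,13.7],Rdown(.023),-8)
E
```

```text
[652.67587359 134.07753487  18.31676595] [ 0.1  0.2 -6.2] [ 0.001  0.001  0.002  0.001 -0.002 -0.   ]
yaw tool 0.024 tilt [ 0.0075 -0.0018]
rim  8418 c 650.5 134.5 wh 106.5 92.5 ang 1.2 zmed 24.5
floor  3934 c 644.2 134.4 wh 93.8 92.4 ang 1.2 zmed 13.6
plate top x -19.6 z [-35.5  34.7]
dist 5.0 dp_world [-1.8  0.2 -4.7] dtool [ 4.7  0.3 -1.8] rot [0.0009 0.0075 0.002 ]
```

View pics/w19.png

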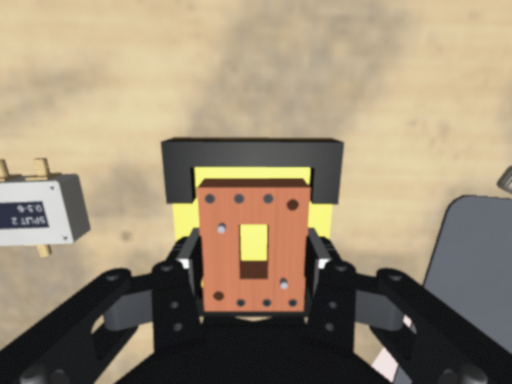

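Plate is centred inside the pocket, about 4–5 mm above the floor. Lower it.

Request:
{"op": "step_arm", "data": {"series": [0.06,0,-0.06,0,0.06,0,0.06,0,0,0,0,0,0.05,0,0,0,0,0,0.04,0,0,0,0,0,0,0,0,0,0,0,0,0,0,0,0,0,0,0,0,0,0,0,0,0,0,0,0,0,0,0,0,0,0,0,0,0,0,0,0,0]}}

```text
clock: 35.57
tcp_pos: [652.0, 134.1, 13.8]
orientation: [-0.997, 1.568, -0.973]
force: [-0.1, -0.2, -5.1]
gripper_width: 0.611
```

```bash
python3 - <<'E'
from h import *
s=read_state(); print(s['tcp_pos'],s['force'].round(1))
plan([651,134.3,13.7],Rdown(.023),-8)
E
```

```text
[652.01213786 134.1147382   13.76762051] [-0.1 -0.2 -5.1]
dist 1.0 dp_world [-1.   0.2 -0.1] dtool [ 0.1  0.2 -1. ] rot [0.0009 0.0013 0.002 ]
```

Request:
{"op": "step_arm", "data": {"series": [0.05,0,-0.02,0,0,0,0.05,0,0,0,0,0,0.03,0,0,0,0,0,0,0,0,0,0,0,0,0,0,0,0,0,0,0,0,0,0,0,0,0,0,0,0,0,0,0,0,0,0,0,0,0,0,0,0,0,0,0,0,0,0,0]}}

```text
clock: 36.4
tcp_pos: [652.1, 134.1, 13.7]
orientation: [-0.696, 1.567, -0.672]
force: [-2.1, -0.2, -0.5]
gripper_width: 0.606
```

```bash
python3 - <<'E'
from h import *
s=read_state(); print(s['tcp_pos'],s['force'].round(1),s['wrist_torque'])
plan([651,134.3,13.7],Rdown(.023),-8)
E
```

```text
[652.05941965 134.14456979  13.73921721] [-2.1 -0.2 -0.5] [-0.12454343  0.44090486  0.0381413 ]
dist 1.1 dp_world [-1.1  0.2 -0. ] dtool [ 0.   0.2 -1.1] rot [0.001  0.0029 0.0024]
```

Request:
{"op": "step_arm", "data": {"series": [0,0,0,0,0,0,0,0,0,0,0,0,0,0,0,0,0,0,0,0,0,0,0,0,0,0,0,0,0,0,-0.2,0,0,0,0,0,-0.5,0,0,0,0,0,-0.8,0,0,0,0,0,-0.9,0,-0.1,0,0,0,-0.9,-0.2,-0.2,0,0,0], "hand": 0.6}}

```text
clock: 37.23
tcp_pos: [645.4, 129.7, 98.1]
orientation: [-0.382, 1.567, -0.357]
force: [0.4, 0.2, 1.0]
gripper_width: 0.802
```

```bash
python3 - <<'E'
from h import *
s=read_state(); print(s['tcp_pos'],s['force'].round(1),s['gripper_width'])
p,d,K,P=shot('wrist'); cv2.imwrite('pics/w20.png',p); c=cloud(d,K,P)
fit('cu',c,29.5,37,651,134,60); fit('rim',c,21,27,651,134,70)
q=c[(c[...,2]>29.5)&(c[...,2]<36)&(abs(c[...,0]-651)<30)&(abs(c[...,1]-134)<22)]
A=np.c_[q[:,:2]-[651,134],np.ones(len(q))]; print(np.linalg.lstsq(A,q[:,2],rcond=None)[0])
plan([600,-150,170],Rdown(-.066),15)
E
```

```text
[645.42409733 129.66860288  98.05274174] [0.4 0.2 1. ] 0.8021898160966298
cu  4712 c 651.8 135.4 wh 70.3 54.2 ang 1.3 zmed 33.5
rim  5053 c 650.6 134.6 wh 106.5 92.3 ang 1.2 zmed 24.5
[-1.36687677e-03 -1.84154689e-03  3.35110134e+01]
dist 290.5 dp_world [ -47.7 -278.9   66.1] dtool [ -66.2 -277.8  -53.7] rot [0.0898 0.0106 0.0014]
15 rows, max 0.75
-0.18,-0.74,-0.14,0.05,0.01,0, -0.18,-0.74,-0.14,0.05,0.01,0, -0.18,-0.74,-0.13,0.05,0.01,0, -0.18,-0.74,-0.13,0.05,0.01,0, -0.18,-0.74,-0.13,0.05,0.01,0, -0.18,-0.74,-0.12,0.05,0.01,0, -0.18,-0.75,-0.12,0.05,0.01,0, -0.18,-0.75,-0.11,0.05,0.01,0, -0.18,-0.75,-0.11,0.05,0.01,0, -0.18,-0.75,-0.1,0.05,0.01,0, -0.18,-0.75,-0.1,0.05,0.01,0, -0.18,-0.75,-0.1,0.05,0.01,0, -0.18,-0.75,-0.09,0.05,0.01,0, -0.18,-0.75,-0.09,0.05,0.01,0, -0.18,-0.75,-0.08,0.05,0.01,0,
```

View pics/w20.png

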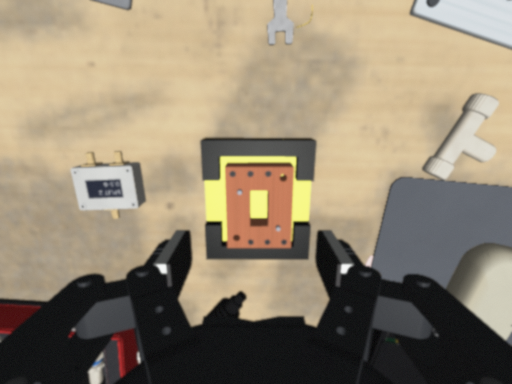

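Request:
{"op": "step_arm", "data": {"series": [-0.5,-0.5,-0.1,0,0,0,-0.5,-0.9,-0.15,0.05,0,0,-0.4,-0.95,-0.15,0.05,0,0,-0.3,-0.95,-0.15,0.05,0.02,0,-0.2,-0.95,-0.15,0.05,0.02,0,-0.2,-0.95,-0.15,0.05,0.02,0,-0.1,-0.95,-0.15,0.1,0.02,0,0,-0.95,-0.15,0.1,0.02,0,0,-0.95,-0.15,0.1,0,0,0,-0.95,-0.1,0.1,0,0], "hand": 1}}

```text
clock: 38.12
tcp_pos: [617.4, -100.9, 180.8]
orientation: [-0.045, 1.546, -0.093]
force: [-0.1, -0.2, 0.8]
gripper_width: 0.996
```

```bash
python3 - <<'E'
from h import *
s=read_state(); print(s['tcp_pos'],s['force'].round(1),s['gripper_width'])
plan([605,-147,150],Rdown(-.066),4)
E
```

```text
[ 617.40943461 -100.88337888  180.79228939] [-0.1 -0.2  0.8] 0.9962435812648057
dist 56.8 dp_world [-12.4 -46.1 -30.8] dtool [ 30.6 -46.6 -10.9] rot [0.0175 0.0252 0.0009]
4 rows, max 0.47
0.31,-0.47,-0.11,0.04,0.05,0, 0.31,-0.47,-0.11,0.04,0.05,0, 0.31,-0.47,-0.1,0.04,0.05,0, 0.31,-0.47,-0.1,0.04,0.05,0,
```

Request:
{"op": "step_arm", "data": {"series": [0.2,-0.5,-0.1,0.04,0.05,0,0.2,-0.4,-0.1,0.04,0.05,0,0.3,-0.3,-0.1,0.04,0.05,0,0.3,-0.2,-0.1,0.04,0.05,0,0.2,-0.1,0,0,0,0,0,0,0,0,0,0,0,0,0,0,0,0,0,0,0,0,0,0,0,0,0,0,0,0,0,0,0,0,0,0]}}

```text
clock: 38.95
tcp_pos: [604.6, -140.1, 149.3]
orientation: [1.817, 1.57, 1.748]
force: [0.8, 0.7, 0.1]
gripper_width: 0.997
```

```bash
python3 - <<'E'
from h import *
s=read_state(); print(s['tcp_pos'],s['joint_vel'].round(3),s['gripper_width'])
p,d,K,P=shot('wrist'); cv2.imwrite('pics/w21.png',p); c=cloud(d,K,P)
fit('al',c,42.5,48.5,638,-153,70)
plan([637.6,-152,22],Rdown(-.066),-4)
E
```

```text
[ 604.64291295 -140.07613277  149.25299331] [0.011 0.    0.001 0.002 0.003 0.   ] 0.9974653962650454
al  5035 c 637.3 -151.7 wh 64.0 95.1 ang 87.0 zmed 45.6
dist 132.0 dp_world [  32.9  -11.9 -127.3] dtool [127.3  -9.7  33.7] rot [-0.0036  0.     -0.0005]
```

View pics/w21.png

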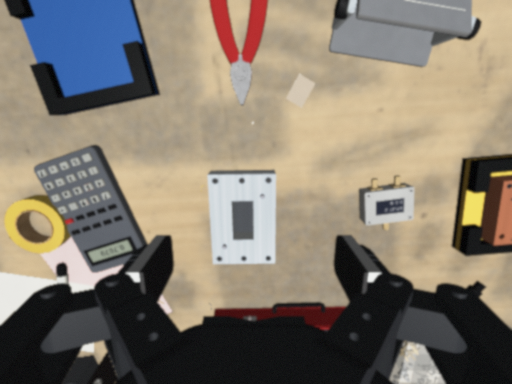

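Request:
{"op": "step_arm", "data": {"series": [0.3,-0.06,0.2,0,0,0,0.5,-0.06,0.25,0,0,0,0.7,-0.06,0.25,0,0,0,0.7,-0.06,0.25,0,0,0,0.6,-0.06,0.25,0,0,0,0.4,-0.06,0.1,0,0,0,0.1,-0.04,0,0,0,0,0,0,0,0,0,0,0,0,0,0,0,0,0,0,0,0,0,0]}}

```text
clock: 39.83
tcp_pos: [641.7, -153.2, 59.7]
orientation: [-0.068, 1.568, -0.136]
force: [-0.2, -0.8, -0.1]
gripper_width: 1.0
```

```bash
python3 - <<'E'
from h import *
s=read_state(); print(s['tcp_pos'],s['joint_vel'].round(3),s['gripper_width'])
plan([637.4,-151.9,25.5],Rdown(-.06),-4)
E
```

```text
[ 641.73415402 -153.16367511   59.74540586] [ 0.001 -0.004  0.005  0.002  0.     0.001] 0.9998386580151783
dist 34.5 dp_world [ -4.3   1.3 -34.2] dtool [34.2  1.  -4.5] rot [-0.0082  0.0033  0.0002]
```

Request:
{"op": "step_arm", "data": {"series": [0.2,0.03,-0.1,-0.07,0.03,0,0.3,0,-0.07,0,0,0,0.35,0,0,0,0,0,0.25,0,0,0,0,0,0.15,0,0,0,0,0,0,0,0,0,0,0,0,0,0,0,0,0,0,0,0,0,0,0,0,0,0,0,0,0,0,0,0,0,0,0]}}

```text
clock: 40.67
tcp_pos: [638.2, -152.3, 28.4]
orientation: [-0.353, 1.567, -0.411]
force: [-0.9, -0.6, 0.8]
gripper_width: 0.997
```

```bash
python3 - <<'E'
from h import *
s=read_state(); print(s['tcp_pos'],s['joint_vel'].round(3),s['force'].round(1))
plan([637.4,-151.9,25.5],Rdown(-.06),-4)
E
```

```text
[ 638.24247827 -152.30969722   28.35216344] [ 0.001 -0.002  0.006  0.002 -0.001 -0.001] [-0.9 -0.6  0.8]
dist 3.0 dp_world [-0.8  0.4 -2.9] dtool [ 2.8  0.4 -0.9] rot [0.0013 0.0037 0.0014]
```

Request:
{"op": "step_arm", "data": {"series": [0.12,0.02,-0.04,0,0.03,0,0,0,0,0,0,0,0,0,0,0,0,0,0,0,0,0,0,0,0,0,0,0,0,0,0,0,0,0,0,0,0,0,0,0,0,0,0,0,0,0,0,0,0,0,0,0,0,0,0,0,0,0,0,0], "hand": -1, "squeeze": 70}}

```text
clock: 41.5
tcp_pos: [638.4, -152.4, 26.6]
orientation: [-0.846, 1.567, -0.905]
force: [0.2, 0.5, 1.1]
gripper_width: 0.728
```

```bash
python3 - <<'E'
from h import *
s=read_state(); print(s['tcp_pos'],s['joint_vel'].round(3),s['force'].round(1),s['gripper_width'])
plan([637.4,-151.9,25.5],Rdown(-.06),-4)
E
```

```text
[ 638.37549168 -152.38467859   26.58503892] [-0.     0.001 -0.001  0.001 -0.001  0.001] [0.2 0.5 1.1] 0.7276388913802326
dist 1.5 dp_world [-1.   0.5 -1.1] dtool [ 1.1  0.4 -1. ] rot [0.0011 0.0023 0.0026]
```

Request:
{"op": "step_arm", "data": {"series": [-0.15,0,0,0,0,0,-0.2,0,0,0,0,0,-0.3,0,0,0,0,0,-0.6,0,0,0,0,0,-0.8,0,0,0,0,0,-0.8,0,0,0,0,0,-0.7,0,-0.1,0,0,0,-0.6,-0.2,-0.3,0,0,0,-0.4,-0.3,-0.5,0,0,0,-0.2,-0.4,-0.7,-0.1,0,0]}}

```text
clock: 42.33
tcp_pos: [593.7, -169.3, 147.7]
orientation: [2.94, 1.563, 2.898]
force: [0.1, -0.3, -2.7]
gripper_width: 0.731
```

```bash
python3 - <<'E'
from h import *
s=read_state(); print(s['q'].round(2),s['tcp_pos'],s['force'].round(1),s['gripper_width'])
plan([430,-283,120],Rdown(.127),10)
E
```

```text
[-0.38  0.32 -0.15  1.11 -0.   -0.34] [ 593.66997265 -169.31182049  147.74423861] [ 0.1 -0.3 -2.7] 0.7311751155358059
dist 201.2 dp_world [-163.7 -113.7  -27.7] dtool [  28.8 -120.6 -158.4] rot [-0.1698 -0.0077 -0.0023]
10 rows, max 0.7
0.12,-0.48,-0.63,-0.14,-0.01,0, 0.11,-0.47,-0.64,-0.14,-0.01,0, 0.11,-0.46,-0.65,-0.14,-0.01,0, 0.11,-0.45,-0.66,-0.14,-0.01,0, 0.11,-0.44,-0.67,-0.14,-0.01,0, 0.11,-0.43,-0.67,-0.14,-0.01,0, 0.11,-0.42,-0.68,-0.14,-0.01,0, 0.11,-0.4,-0.69,-0.14,-0.01,0, 0.11,-0.39,-0.69,-0.14,-0.01,0, 0.11,-0.38,-0.7,-0.14,-0.01,0,
```

Request:
{"op": "step_arm", "data": {"series": [0,-0.45,-0.8,-0.15,0,0,0,-0.45,-0.8,-0.15,0,0,0,-0.45,-0.8,-0.15,0,0,0,-0.45,-0.8,-0.15,0,0,0.1,-0.45,-0.8,-0.15,0,0,0.1,-0.45,-0.8,-0.15,0,0,0.2,-0.45,-0.7,-0.15,0,0,0.2,-0.4,-0.5,-0.15,0,0,0.1,-0.2,-0.2,-0.15,0,0,0,0,0,0,0,0]}}

```text
clock: 43.17
tcp_pos: [431.6, -270.0, 138.2]
orientation: [-2.567, 1.567, -2.439]
force: [0.4, 0.1, -2.8]
gripper_width: 0.727
```

```bash
sed -i 's/-28)&(t/-26)\&(t/' m3.py; python3 m3.py w22 454 -286.5 130 102 94 64; python3 - <<'E'
from h import *
s=read_state(); print(s['q'].round(2))
plan([454.5,-286.4,40],Rdown(.127),-10)
E
```

```text
[ 431.55504679 -269.99630835  138.23069564] [ 0.4  0.1 -2.8] [-0.008 -0.018 -0.01   0.013  0.015  0.018]
yaw tool 0.1273 tilt [-0.0024 -0.002 ]
rim  2240 c 453.9 -286.0 wh 130.2 102.2 ang 7.2 zmed 24.5
floor  1363 c 447.2 -292.7 wh 119.1 90.5 ang 4.7 zmed 13.6
plate top x -18.8 z [-48.2  39.6]
[-0.68  0.14 -0.4   1.03 -0.   -0.81]
dist 102.4 dp_world [ 22.5 -16.8 -98.4] dtool [ 98.4 -19.4  20.4] rot [ 0.0003 -0.0026  0.0017]
```

View pics/w22.png

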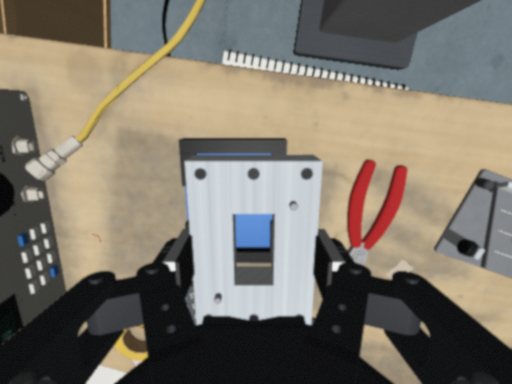

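Request:
{"op": "step_arm", "data": {"series": [0.2,-0.15,0.1,0,0,0,0.5,-0.15,0.15,0,0,0,0.7,-0.15,0.15,0,0,0,0.7,-0.15,0.15,0,0,0,0.6,-0.1,0.15,0,0,0,0.5,-0.1,0.1,0,0,0,0.3,0,0,0,0,0,0.1,0,0,0,0,0,0,0,0,0,0,0,0,0,0,0,0,0]}}

```text
clock: 44.05
tcp_pos: [464.0, -286.7, 41.7]
orientation: [-0.886, 1.566, -0.753]
force: [0.0, 1.0, -2.4]
gripper_width: 0.724
```

```bash
python3 m3.py w23 454 -286.5 130 102 94 64; python3 - <<'E'
from h import *
plan([455.1,-285.9,14.6],Rdown(.127),-10)
E
```

```text
[ 464.04459022 -286.65476373   41.73028559] [ 0.   1.  -2.4] [ 0.008  0.009  0.001 -0.003  0.     0.004]
yaw tool 0.1328 tilt [ 0.004  -0.0037]
rim  6783 c 454.1 -286.0 wh 130.8 102.7 ang 7.1 zmed 24.5
floor  6416 c 451.6 -286.3 wh 98.2 102.5 ang 7.1 zmed 13.6
plate top x -18.8 z [-47.7  40.2]
dist 28.8 dp_world [ -8.9   0.8 -27.3] dtool [27.3  2.1 -8.8] rot [0.0058 0.0035 0.0042]
```

View pics/w23.png

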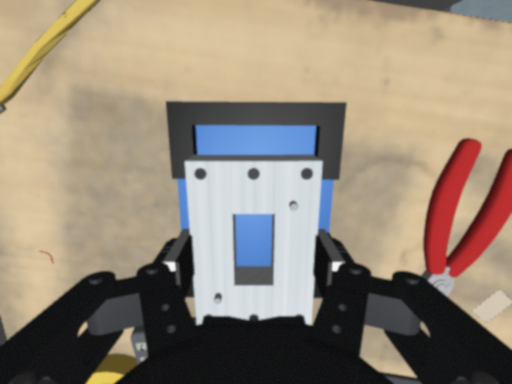

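Request:
{"op": "step_arm", "data": {"series": [0,0.04,-0.18,0.05,0.02,0.03,0.05,0.04,-0.16,0,0,0,0.15,0,0,0,0,0,0.2,0,0,0,0,0,0.2,0,0,0,0,0,0.15,0,0,0,0,0,0.05,0,0,0,0,0,0,0,0,0,0,0,0,0,0,0,0,0,0,0,0,0,0,0]}}

```text
clock: 44.93
tcp_pos: [455.7, -287.1, 22.8]
orientation: [-0.738, 1.564, -0.612]
force: [0.4, 0.0, -3.5]
gripper_width: 0.73
```

```bash
python3 m3.py w24 454 -286.5 130 102 94 64; python3 - <<'E'
from h import *
plan([455.1,-285.9,14.6],Rdown(.127),-10)
E
```

```text
[ 455.74935338 -287.13533164   22.82342285] [ 0.4  0.  -3.5] [ 0.002  0.001 -0.    -0.001 -0.001 -0.001]
yaw tool 0.1256 tilt [ 0.0053 -0.0038]
rim  9393 c 452.8 -286.0 wh 127.8 102.9 ang 7.4 zmed 24.5
floor  4710 c 434.9 -288.3 wh 91.9 102.7 ang 7.3 zmed 13.5
plate top x -18.9 z [-47.8  40. ]
dist 8.4 dp_world [-0.7  1.3 -8.3] dtool [ 8.3  1.4 -0.6] rot [-0.0015  0.0048  0.0044]
```

View pics/w24.png

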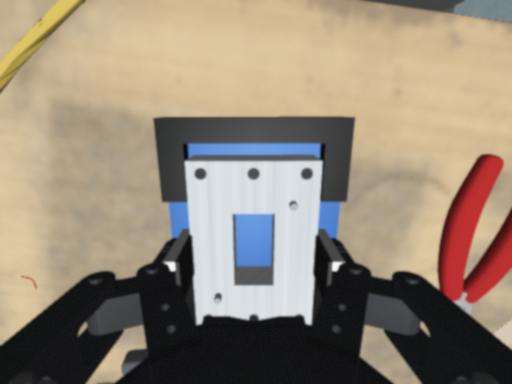

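Request:
{"op": "step_arm", "data": {"series": [0.08,0.05,-0.03,0,0.04,0.04,0.1,0,0,0,0,0,0.08,0,0,0,0,0,0.05,0,0,0,0,0,0.03,0,0,0,0,0,0,0,0,0,0,0,0,0,0,0,0,0,0,0,0,0,0,0,0,0,0,0,0,0,0,0,0,0,0,0]}}

```text
clock: 45.82
tcp_pos: [455.7, -286.5, 14.6]
orientation: [-0.57, 1.57, -0.445]
force: [-1.3, 0.5, -1.9]
gripper_width: 0.724
```

```bash
python3 - <<'E'
from h import *
s=read_state(); print(s['tcp_pos'],s['force'].round(1))
plan([455,-285.9,14.6],Rdown(.127),-10)
E
```

```text
[ 455.73751659 -286.48853186   14.56904116] [-1.3  0.5 -1.9]
dist 0.9 dp_world [-0.7  0.6  0. ] dtool [-0.   0.7 -0.7] rot [-0.0012  0.0008  0.0005]
```

Near contact; press slightly to confirm.

Request:
{"op": "step_arm", "data": {"series": [0.05,0.01,-0.02,0,0,0,0.05,0,0,0,0,0,0.02,0,0,0,0,0,0,0,0,0,0,0,0,0,0,0,0,0,0,0,0,0,0,0,0,0,0,0,0,0,0,0,0,0,0,0,0,0,0,0,0,0,0,0,0,0,0,0]}}

```text
clock: 46.65
tcp_pos: [456.2, -286.8, 14.6]
orientation: [-0.674, 1.568, -0.548]
force: [-0.0, 0.9, -0.9]
gripper_width: 0.727
```

```bash
python3 - <<'E'
from h import *
s=read_state(); print(s['tcp_pos'],s['force'].round(1),s['wrist_torque'])
plan([455,-285.9,14.6],Rdown(.127),-10)
E
```

```text
[ 456.18270107 -286.83798994   14.55207632] [-0.   0.9 -0.9] [ 0.07725895  0.10203094 -0.01626536]
dist 1.5 dp_world [-1.2  0.9  0. ] dtool [-0.1  1.1 -1.1] rot [-0.0011  0.0023  0.0019]
```

Request:
{"op": "step_arm", "data": {"series": [0,0,0,0,0,0,0,0,0,0,0,0,0,0,0,0,0,0,0,0,0,0,0,0,0,0,0,0,0,0,-0.2,0,0,0,0,0,-0.5,0,0,0,0,0,-0.8,0,0,0,0,0,-0.9,0,0,0,0,0,-0.9,0,0,0,0,0], "hand": 0.9}}

```text
clock: 47.48
tcp_pos: [453.2, -284.7, 96.3]
orientation: [2.271, 1.565, 2.397]
force: [0.3, 0.8, 0.8]
gripper_width: 0.948
```

Request:
{"op": "step_arm", "data": {"series": [-0.9,0,0,0,0,0,-0.9,0,0,0,0,0,-0.8,0,0,0,0,0,-0.6,0,0,0,0,0,-0.3,0,0,0,0,0,0,0,0,0,0,0,0,0,0,0,0,0,0,0,0,0,0,0,0,0,0,0,0,0,0,0,0,0,0,0]}}

```text
clock: 48.32
tcp_pos: [454.7, -285.9, 193.8]
orientation: [-0.659, 1.568, -0.533]
force: [-0.2, 0.7, -0.1]
gripper_width: 0.946
```

```bash
python3 - <<'E'
from st import *
s=read_state(); print(s['q'].round(2),s['tcp_pos'],s['force'].round(1),s['gripper_width'])
p,d,K,P=shot('wrist'); cv2.imwrite('pics/w25.png',p); c=cloud(d,K,P)
fit('al',c,30,37,455,-286,60); fit('rim',c,21,27,455,-286,80)
q=c[(c[...,2]>29.5)&(c[...,2]<36)&(abs(c[...,0]-454)<40)&(abs(c[...,1]+286)<25)]
A=np.c_[q[:,:2]-[454,-286],np.ones(len(q))]; print(np.linalg.lstsq(A,q[:,2],rcond=None)[0])
for nm in ('top','scene'):
    p,d,K,P=shot(nm); cv2.imwrite(f'pics/{nm}9.png',p); c=cloud(d,K,P)
    print(nm); fit('adapter',c,160,175,469,300,40); fit('port',c,108,120,469,300,40); fit('cu',c,28.5,36,651,134,50); fit('cn',c,20,26,651,134,70)
    l=(c-S)@np.stack([ex,ey,n],1); m=(l[...,2]>13)&(l[...,2]<24)&(abs(l[...,0]-23)<35)&(abs(l[...,1])<35); q=l[m]
    print('brass',cv2.minAreaRect(q[:,:2].astype(np.float32)),np.median(q[:,2])); fit('split',c,10,25,641,2,50)
    ld=l[(l[...,2]>6)&(l[...,2]<12)&(abs(l[...,0])<14)&(abs(l[...,1])<42)&(abs(l[...,1])>27)]; print('ledge',np.percentile(ld[:,0],[2,50,98]))
E
```

```text
[-0.68  0.14 -0.27  1.15  0.   -0.81] [ 454.66080454 -285.89604122  193.78187726] [-0.2  0.7 -0.1] 0.9458508325830987
al  3836 c 455.5 -285.6 wh 93.2 64.1 ang 7.3 zmed 33.6
rim  3367 c 454.1 -285.7 wh 130.2 102.2 ang 7.4 zmed 24.6
[-1.06067042e-03  1.51817797e-03  3.35317398e+01]
top
adapter  231 c 470.3 300.8 wh 35.5 33.5 ang 75.0 zmed 166.4
port  129 c 468.9 299.3 wh 41.7 42.0 ang 76.3 zmed 115.1
cu  433 c 652.0 133.8 wh 71.0 53.8 ang 1.2 zmed 31.8
cn  467 c 651.0 133.6 wh 106.9 90.6 ang 1.0 zmed 23.0
brass ((23.01923370361328, 0.5032272338867188), (48.46321105957031, 45.5261116027832), 0.025389695540070534) 17.732017311546993
split  294 c 641.8 3.2 wh 59.2 51.8 ang 0.2 zmed 17.8
ledge [-5.93985185 -2.28463887  0.9367343 ]
scene
adapter  87 c 467.5 299.1 wh 43.6 33.7 ang 74.9 zmed 165.9
port  94 c 466.2 297.6 wh 43.7 41.5 ang 74.1 zmed 114.8
cu  137 c 644.2 132.4 wh 61.5 57.2 ang 0.6 zmed 30.9
cn  180 c 640.8 131.7 wh 94.9 94.5 ang 89.7 zmed 22.1
brass ((21.076078414916992, -0.5009727478027344), (46.00946807861328, 49.78364944458008), 0.16627778112888336) 17.72719163523399
split  99 c 651.9 -6.7 wh 61.6 27.1 ang 57.5 zmed 16.6
ledge [-7.80378964 -5.10388027 -2.73319123]
```

View pics/w25.png

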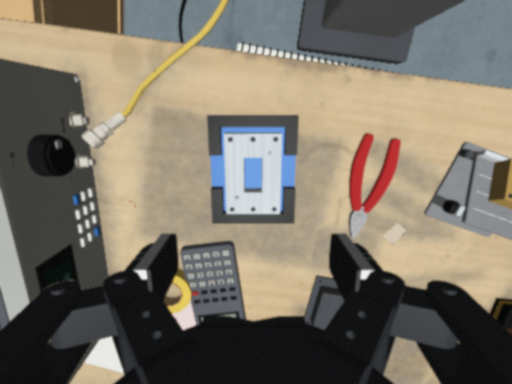

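View pics/scene9.png

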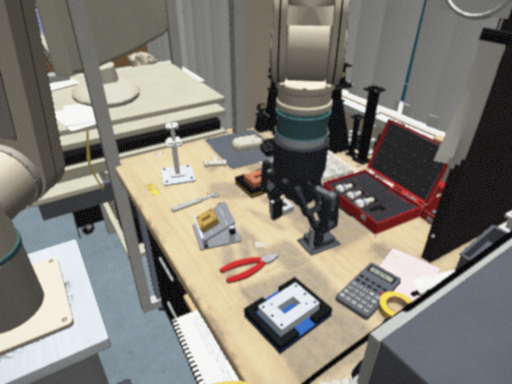

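View pics/top9.png

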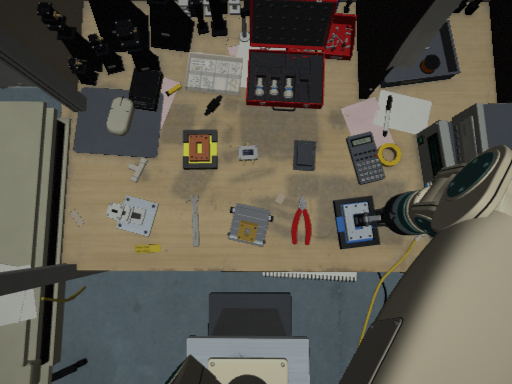

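```bash
python3 - <<'E'
from st import *
p=cv2.imread('pics/w14.png'); g=cv2.cvtColor(p,cv2.COLOR_BGR2GRAY).astype(float)
m=camera_model('wrist'); K=m['camera_matrix']
T=np.eye(4); T[:3,:3]=Rrpy([-0.003,1.152,-0.218]); T[:3,3]=[404.164,6.652,73.757]; P=T@m['mount']
# row profiles
for nm,c0,c1 in (('left of plate',200,214),('plate',228,280),('right',294,306)):
    print(nm,[(r,int(g[r,c0:c1].mean())) for r in range(184,212)])
print('plate upper edge',[(r,int(g[r,228:280].mean())) for r in range(262,276)])
for x,h in ((0,9),(-.8,9),(0,18),(-.8,18),(46,18),(45.2,18)):
    print(x,h,proj(S+ex*x+ey*1+n*(h+1.5),K,P).round(2), proj(S+ex*x+ey*1+n*(h),K,P).round(2))
print('blue/red plate',[(r,p[r,228:280].mean(0).astype(int).tolist()) for r in range(196,210)])
E
```

```text
left of plate [(184, 112), (185, 130), (186, 139), (187, 133), (188, 109), (189, 86), (190, 79), (191, 91), (192, 123), (193, 162), (194, 194), (195, 212), (196, 217), (197, 218), (198, 217), (199, 208), (200, 186), (201, 155), (202, 139), (203, 136), (204, 136), (205, 136), (206, 137), (207, 137), (208, 137), (209, 137), (210, 137), (211, 137)]
plate [(184, 102), (185, 118), (186, 129), (187, 125), (188, 104), (189, 84), (190, 79), (191, 92), (192, 123), (193, 163), (194, 194), (195, 211), (196, 217), (197, 217), (198, 213), (199, 198), (200, 161), (201, 104), (202, 62), (203, 59), (204, 81), (205, 112), (206, 134), (207, 144), (208, 145), (209, 145), (210, 143), (211, 139)]
right [(184, 96), (185, 111), (186, 122), (187, 120), (188, 102), (189, 84), (190, 80), (191, 93), (192, 124), (193, 164), (194, 193), (195, 209), (196, 215), (197, 215), (198, 214), (199, 207), (200, 186), (201, 157), (202, 141), (203, 139), (204, 138), (205, 139), (206, 138), (207, 138), (208, 138), (209, 138), (210, 138), (211, 138)]
plate upper edge [(262, 136), (263, 142), (264, 146), (265, 148), (266, 147), (267, 144), (268, 140), (269, 138), (270, 147), (271, 169), (272, 178), (273, 158), (274, 139), (275, 135)]
0 9 [[253.66 200.93]] [[253.66 200.27]]
-0.8 9 [[253.66 199.81]] [[253.66 199.16]]
0 18 [[253.65 205.06]] [[253.65 204.34]]
-0.8 18 [[253.65 203.89]] [[253.65 203.18]]
46 18 [[253.66 268.01]] [[253.66 266.86]]
45.2 18 [[253.66 266.98]] [[253.66 265.84]]
blue/red plate [(196, [222, 218, 211]), (197, [222, 219, 212]), (198, [219, 215, 208]), (199, [202, 200, 194]), (200, [160, 162, 159]), (201, [97, 104, 107]), (202, [44, 61, 70]), (203, [33, 58, 71]), (204, [45, 80, 97]), (205, [63, 110, 133]), (206, [77, 133, 159]), (207, [82, 142, 170]), (208, [83, 144, 172]), (209, [83, 143, 171])]
```

```bash
python3 -c "
from workcell import *
print(hand_in()); s=read_state(); print(s['clock'],s['force'])"
```

```text
the job is handed in; nothing more can be done
None
the job is handed in; nothing more can be done
```

I took the stack apart in the order asked, and all four pieces are where you wanted them. I handed the job in at about 48.5 s on the clock, with the gripper open and clear above the blue nest. The hand-in gives no verdict, so these results are my own last checks:

- **Adapter:** it stands upright on the port flange, square to it. The last top and scene pictures put it about 1.4 mm (x) and 1.5 mm (y) off centre. About half the x and nearly all the y of that matches the shift the top camera already showed between the adapter and the plate under it in the stack. Before I let go, the wrist camera showed it within about 0.6 mm of centre.
- **Brass plate:** it lies flat on the sloping table and square to the ledge. It stopped moving when I pushed it against the ledge. The measured gap afterwards was about 0.2 mm, within measuring error. The scene camera's own offset of about 2–3 mm was left out of this.
- **Copper plate:** it is flat in the yellow-floor nest, within about 1.5 mm of centre.
- **Aluminium plate:** it is flat in the blue-floor nest, also within about 1.5 mm of centre.
- **Splitter block:** I never touched it, and the top camera has it within about 1 mm of where it started. The scene camera's last reading of it disagreed, but the gripper was blocking part of that view.

No piece was dropped or put down on the bench. The largest wrist force I read was about 6 N, taken at the end of each move.

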